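# Load the water carbonator and give it one charge

### The arm

A 7-joint arm with a two-finger parallel gripper is mounted at the origin on the work surface. World frame = base frame: x ahead of the robot, y to its left, z up, the work surface at z = 0. Lengths are in m, angles in degrees, forces in N, time in s.
With the tool pointing down it reaches from about 0.4 to 0.925 m from the base axis. Payload 5.6 kg.
Tool frame: the origin (TCP) lies midway between the tips of the shut fingers; the grasp point (between the pads) lies 19 mm behind it (arm.grip_point_offset is the distance from the TCP to the grasp point, in m); z points along the fingers, y is the line along which they close (so a half turn about z gives the same grasp; the last joint's range is limited). The gripper opens to 85 mm and grips with 20 to 120 N. Pads are 22 mm wide; open, the fingers measure 114 mm over their backs; the gripper's body (76 mm by 85 mm) begins 54 mm behind the grasp point. The pads swing forward as they close: fully open they stand 13 mm farther back than shut.
Start: joints at [-74.771, 26.786, -0.665, 91.828, 0.344, 61.387, -3.226], TCP at [0.198, 0.619, 0.194] pointing down, gripper open.
Joint ranges: [-144.91, 144.91], [-17.63, 115.5], [-89.93, 88.59], [15.96, 139.68], [-74.01, 254.01], [8.47, 105.57], [-167.45, 167.45]. Speed limits (degrees/s): [147.25, 147.25, 180, 180, 180, 180, 180].

### API

Orientations are given as [roll, pitch, yaw] about the fixed x, y, z axes, in that order (R = Rz(yaw) Ry(pitch) Rx(roll)).
In Python, from bench import sense, capture, camera_params, ticket, arm gives the robot as it stands.
- The arm moves only by the tool move_arm, never from a script. Its argument "rows" is text: rows parted by semicolons, each of 5 numbers parted by spaces: the shift along the tool's x, y, z in m, then the turn about the tool's z in rad, then the finger opening in m, from 0 to 0.0854. A call has 1 to 8 rows; each row shifts and turns the commanded pose from where the row before left it, along the tool's axes as they then stand; what a row does not reach is not made up. A row lasts 1/12 s, in which the tool goes at most 41.7 mm and 7.16 degrees, less where a joint would pass 70% of its speed; a pose out of reach is approached as far as the arm can. A call is refused whole if a number of a shift passes 0.0417 or a number of a turn 0.125, either way. A call with a gripper value outside its range is refused whole. The fingers move at their own pace and stop on an object; "newtons" is the grip in N (left out, the last holds). Time passes only in rows, so rows that do not move let the fingers close. It gives the time, the measured TCP pose, the force, the opening and the grip force at its end, in the units of the state.
- sense(): the state, without advancing time (a new reading comes with each control period).
- capture(name): name is "scene" or "side" or "wrist"; returns (picture, depth): 420x560x3 uint8, blue, green, red; 420x560 float32, m along the optical axis (not along the pixel's ray), 0 where there is no reading.
- camera_params(name): a dict with "camera_matrix" (3x3 intrinsics, pixels), "rvec" (rotation vector, rad) and "tvec" (3), from world to camera coordinates, as OpenCV has them. Camera axes: x right, y down, z forward; pixel columns grow to the right and rows downward; lengths in m; the calibration is good to about 2 mm. The wrist camera is an equidistant fisheye: a pixel r from the principal point sees the ray r / f radians off the axis. A picture is of the moment at which its call begins: read the wrist's pose just before it. camera_params takes no time and is no camera call; for the wrist camera it gives the pose at the moment of the call.
- ticket.job_done(): hands the job in; it is judged then, once.
The state is a dict: "t": time; "joint_pos": joint angles; "joint_vel": joint speeds; "joint_efforts": joint torques, N m; "eef_pos": TCP position; "orientation": TCP orientation; "ft_force": force on the tool from outside, world axes, zero at the start; "wrist_torque": the same for the moment, N m; "grip_width": finger opening in m; "finger_force": force on a finger pad.
Only numpy, scipy, OpenCV 4.12 (cv2) and the standard library are available. Lean on these libraries where they do the work, as an engineer would, in place of code of your own. Each camera call takes 0.05 s, during which the arm holds its last target. There are 200 camera calls.

### The job

Put the blue bottle with the black cap into the carbonator's tilted metal cup so that it sits right down on the cup's floor (set it in, do not drop it), then swing bottle and cup back until they stand fully upright under the head. After that, push the lever with the yellow paddle all the way down, hold it down for about a second, and ease it back up slowly under control, never letting it snap back. Leave the oil bottle, the jar and the bowl where they are.

Things in the scene. Friction and masses are not known exactly. Their poses are not given: they have to be found in the camera images.
- bottle: Blue round water bottle with black cap, 200 mm tall, loose, 0.25 to 0.45 kg, starts standing on the worktop. Origin: centre of the underside, z along its axis to the cap. Body 64 mm in diameter up to 118 mm, shoulder narrowing to a 28 mm neck at 148 mm, cylindrical cap 34 mm in diameter from 155 to 200 mm above the underside (good to grip).
- machine: White and black table carbonator, fixed. Origin: on the worktop, straight below the hinge line of its cup; x axis from its front (robot side) to its back, z up. In its frame: foot 150 mm wide (y), x -65 to 120 mm, 16 mm high; two posts 14 mm wide at y -45 and 45, x 62 to 108 mm, carry a head x -10 to 110, y -52 to 52, z 268 to 318 mm; lever on its left (+y) side.
- cup (a joint): Tilt of the cup (rad): 0 upright (hard stop), up to 0.7 with its mouth leaning towards the machine's front (-x of the machine). Hinge along the machine's y axis, 45 mm above the worktop, through the centre of the cup's underside. Stiff (0.5 N m of friction): it stays where it is left, bottle in it too, and gives way if pushed askew. Starts at 0.40 to 0.56.
- head_edge (a point): Middle of the lower front edge of the head, 268 mm above the worktop, at x -10 mm in the machine's frame. The head overhangs the cup, 17 mm over the top of the standing bottle: the bottle cannot be put into an upright cup from above, only while the cup leans out.
- cup_floor (a point): Centre of the inner floor of the steel holder cup, 6 mm along the cup's axis from the hinge line; its z axis is the cup's axis (out of the mouth). The cup's bore is 68 mm in diameter, flaring to 78 mm over the last 12 mm at the mouth; walls 4 mm; the rim is 79 mm from the inner floor.
- lever (a joint): Sprung lever (rad): 0 at rest, arm rising 0.4 rad above level towards the machine's front; grows as the paddle is pushed down; 0.75 fully down (hard stop, arm 0.35 rad below level). Takes about 2 N at the paddle at first, 6 N at the end; snaps up if let go. Its hinge line is along the machine's y axis at x 85, z 190 mm.
- lever_paddle (a point): Centre of the upper face of the yellow paddle (44 x 46 mm, 14 mm thick) at the lever's end: 170 mm from the lever's hinge line along the arm and 7 mm above the arm's centre line; at y 120 mm in the machine's frame.
- oil: Green oil bottle with yellow cap, 190 mm tall, 56 mm in diameter, loose; bystander. Origin: centre of the underside.
- jar: Amber jar with brass lid, 110 mm tall, 70 mm in diameter, loose; bystander. Origin: centre of the underside.
- bowl: Red bowl, 150 mm in diameter, 55 mm high, loose; bystander. Origin: centre of the underside.

How it is judged:
By the outcome, as a careful person would: the job done as asked, in the order asked, and still so for the second after the job is handed in, with the robot touching nothing.
It also fails if it takes over 69 s, if anything falls off the work surface, if the arm or the gripper's body presses on something with over 40 N, if the wrist force passes 120 N, or if a joint passes its speed limit or range.

## Working session

There is one attempt and no reset: what is moved stays moved. The work goes in short steps, Python scripts to look and compute and a tool call to move; the robot and the scene stay as the last step left them, time stands still between calls to the robot, and variables do not carry over. Pictures are saved under pics/ and viewed, at most 10 in all, crops included, and the job is handed in when it is done.

Besides the shell and the picture viewer there is one more tool, called after "Request:" as a command line: name --argument value ..., lists and objects as JSON in quotes. move_arm: Moves the arm, as the interface text tells. Its arguments: {"type":"object","properties":{"rows":{"type":"string"},"newtons":{"type":"number"}},"required":["rows"]}

```bash
mkdir -p pics; ls
python3 - <<'E'
from bench import sense, capture, camera_params
import cv2, numpy as np
s=sense(); print(s)
ims=[]
for n in ("scene","side"):
    p,d=capture(n); np.savez(f"pics/{n}0.npz",p=p,d=d); cv2.imwrite(f"pics/{n}0.png",p)
    c=camera_params(n); R=cv2.Rodrigues(np.array(c["rvec"]))[0]; print(n,np.array(c["camera_matrix"]).tolist(), (-R.T@np.array(c["tvec"]).ravel()).round(3), R[2].round(3))
E
```

```text
pics
{'t': 0.0, 'joint_pos': array([-74.7707699 ,  26.8355987 ,  -0.66373776,  91.88193684,
         0.34292853,  61.38515168,  -3.22654227]), 'joint_vel': array([ 0.02875846,  0.01241426, -0.00556512, -0.02050344, -0.03332319,
       -0.01466957, -0.00055472]), 'joint_efforts': array([-7.86645323e-04, -5.32373178e+01,  2.11699738e-02, -2.51300776e+01,
        1.13326518e-02,  7.68462749e-03, -3.54521404e-06]), 'eef_pos': array([0.19743214, 0.61863567, 0.19303557]), 'orientation': array([-1.79899514e+02,  6.79270243e-03,  1.62301260e+02]), 'ft_force': array([-1.06445782,  0.02682925,  1.01601005]), 'wrist_torque': array([ 0.01150176, -0.01196235, -0.01868576]), 'finger_force': 0.0, 'grip_width': 0.08532520145897084}
scene [[469.7791725769427, 0.0, 278.1539729153195], [0.0, 469.7791725769427, 199.86375051628795], [0.0, 0.0, 1.0]] [ 1.216 -0.334  1.065] [-0.553  0.336 -0.763]
side [[477.40987425690287, 0.0, 276.6935882036463], [0.0, 477.40987425690287, 208.77856050335595], [0.0, 0.0, 1.0]] [0.416 0.921 0.854] [ 0.172 -0.793 -0.584]
```

View pics/scene0.png

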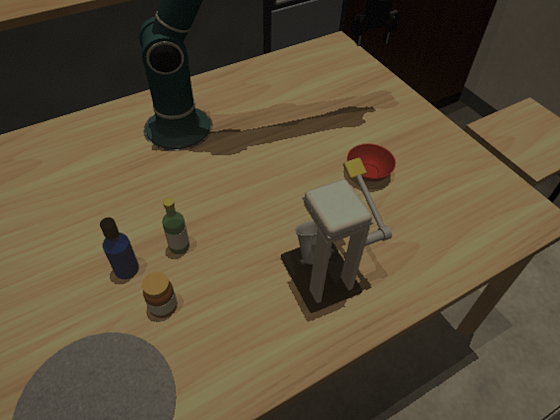

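View pics/side0.png

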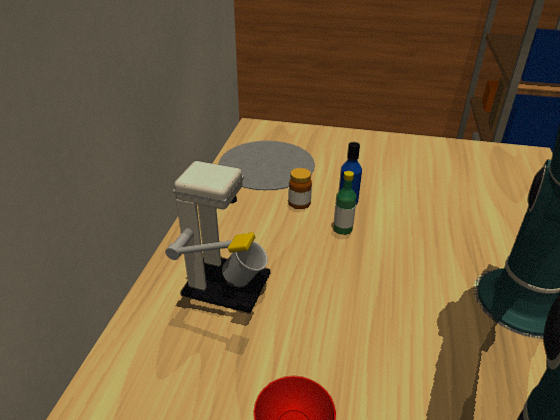

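The scene view shows the blue bottle at about (122,255), oil at (175,230), jar at (160,295), the machine head at (338,208), paddle at (355,168) and bowl at (370,163). The side view shows the bottle at (351,175), oil at (345,210), the tilted cup at (245,262) and the paddle at (242,242).

```bash
cat > h.py <<'E'
import numpy as np, cv2
from bench import camera_params
def cloud(n,p,d):
    c=camera_params(n); K=np.array(c["camera_matrix"]); R=cv2.Rodrigues(np.array(c["rvec"]))[0]; t=np.array(c["tvec"]).ravel()
    v,u=np.nonzero(d>0); z=d[v,u]
    X=np.c_[(u-K[0,2])/K[0,0]*z,(v-K[1,2])/K[1,1]*z,z]
    return (X-t)@R, cv2.cvtColor(p,cv2.COLOR_BGR2HSV)[v,u].astype(int), np.c_[u,v]
def load(n,k=0):
    f=np.load(f"pics/{n}{k}.npz"); return cloud(n,f["p"],f["d"])
def circ(P):
    from scipy.optimize import least_squares
    r=least_squares(lambda q:np.hypot(P[:,0]-q[0],P[:,1]-q[1])-q[2],[*P[:,:2].mean(0),.03],loss='soft_l1',f_scale=.002); return r.x
E
python3 - <<'E'
from h import *
for n,boxes in (("scene",dict(bottle=(98,215,142,282),oil=(160,195,190,255),jar=(140,270,180,320),bowl=(344,143,398,182),pad=(342,156,368,180),head=(300,178,372,240))),("side",dict(bottle=(338,140,364,205),oil=(332,170,357,236),jar=(286,167,314,210),bowl=(252,380,338,420),pad=(228,232,256,254),head=(172,160,245,205)))):
    X,H,uv=load(n)
    tb=(abs(X[:,2])<.02); print(n,"table z",np.median(X[tb,2]))
    for k,(a,b,c,d) in boxes.items():
        m=(uv[:,0]>a)&(uv[:,0]<c)&(uv[:,1]>b)&(uv[:,1]<d)&(X[:,2]>.02)
        if k=="pad": m&=(abs(H[:,0]-27)<8)&(H[:,1]>150)&(X[:,2]>.15)
        if k=="bowl": m&=(X[:,2]<.08)
        if k=="bottle" : 
            cap=m&(X[:,2]>.16); print("  cap",circ(X[cap]).round(4),X[cap].max(0).round(3),cap.sum()); m2=m&(X[:,2]<.11)&(X[:,2]>.03)&(abs(H[:,0]-118)<12)
            print("  body",circ(X[m2]).round(4),m2.sum())
        P=X[m]; print("  ",k,m.sum(),"mean",P.mean(0).round(4),"min",P.min(0).round(3),"max",P.max(0).round(3), "zq",np.percentile(P[:,2],[50,90,98]).round(4), "circ",circ(P[P[:,2]<.11]).round(4) if k in("oil","jar") else (circ(P[P[:,2]>.045]).round(4) if k=="bowl" else ""))
        if k=="head":
            T=P[P[:,2]>.31]; print("  top rect",cv2.minAreaRect((T[:,:2]*1000).astype(np.float32)),T[:,2].mean())
        if k=="pad":
            print("  pad plane normal",np.linalg.svd(P-P.mean(0))[2][2].round(3))
E
```

```text
scene table z 0.0022853738577974124
  cap [ 0.4593 -0.3311  0.0136] [ 0.477 -0.314  0.207] 304
  body [ 0.4559 -0.3311  0.0315] 224
   bottle 1320 mean [ 0.4738 -0.3311  0.1177] min [ 0.43  -0.362  0.02 ] max [ 0.49  -0.299  0.207] zq [0.1217 0.1992 0.2031] circ 
   oil 938 mean [ 0.4726 -0.1868  0.1082] min [ 0.437 -0.212  0.02 ] max [ 0.487 -0.157  0.197] zq [0.1133 0.1817 0.193 ] circ [ 0.4565 -0.1834  0.0281]
   jar 1141 mean [ 0.6173 -0.288   0.0862] min [ 0.571 -0.322  0.02 ] max [ 0.64  -0.251  0.116] zq [0.0957 0.113  0.1147] circ [ 0.6063 -0.2869  0.0304]
   bowl 828 mean [0.4697 0.4637 0.0413] min [0.41  0.372 0.02 ] max [0.558 0.511 0.063] zq [0.0416 0.0566 0.0594] circ [0.4851 0.4374 0.0706]
   pad 279 mean [0.6369 0.2295 0.2627] min [0.615 0.207 0.247] max [0.657 0.254 0.273] zq [0.2627 0.2698 0.2722] circ 
  pad plane normal [ 0.395 -0.093  0.914]
   head 3542 mean [0.7421 0.1014 0.2858] min [0.525 0.041 0.029] max [0.807 0.403 0.324] zq [0.3171 0.3204 0.3216] circ 
  top rect ((743.203125, 98.87767028808594), (103.16067504882812, 120.02777099609375), 84.38728332519531)
[... 444 characters left out ...]
 757 mean [ 0.6033 -0.2664  0.075 ] min [ 0.571 -0.314  0.02 ] max [ 0.641 -0.245  0.114] zq [0.078  0.1102 0.1123] circ [ 0.6058 -0.282   0.0299]
   bowl 1877 mean [0.4942 0.4012 0.0377] min [0.413 0.369 0.02 ] max [0.561 0.47  0.059] zq [0.0372 0.0538 0.0564] circ [0.4868 0.441  0.0708]
   pad 369 mean [0.6334 0.2397 0.2627] min [0.613 0.21  0.247] max [0.657 0.259 0.273] zq [0.263  0.2691 0.2708] circ 
  pad plane normal [0.303 0.074 0.95 ]
   head 2500 mean [0.7383 0.1225 0.307 ] min [0.679 0.046 0.263] max [0.809 0.162 0.321] zq [0.3156 0.3191 0.32  ] circ 
  top rect ((743.9330444335938, 102.33456420898438), (104.25889587402344, 119.2619400024414), 83.24756622314453) 0.3172908291350133
```

```bash
cat >> h.py <<'E'
from scipy.optimize import least_squares
def mach(X,q):
    c,s=np.cos(q[2]),np.sin(q[2]); D=X-np.array([q[0],q[1],0]); return np.c_[D[:,0]*c+D[:,1]*s,-D[:,0]*s+D[:,1]*c,D[:,2]]
def cupres(M,t,dy=0,dx=0):
    P=M-np.array([dx,dy,.045]); a=-P[:,0]*np.sin(t)+P[:,2]*np.cos(t); b=P[:,0]*np.cos(t)+P[:,2]*np.sin(t); r=np.hypot(b,P[:,1])
    fl=np.clip((a-.073)/.012,0,1)*.005
    return np.min(np.abs(np.c_[r-.034-fl,r-.038-fl,np.where(r<.034,a-.006,1),np.where((r>.03)&(r<.044),a-.085,1)]),axis=1),a,r
E
python3 - <<'E'
from h import *
C={}
# machine pose from head top + paddle
for n in("scene","side"):
    X,H,uv=load(n); X=X-np.array([0,0,{"scene":.001,"side":0}[n]])
    C[n]=(X,H)
def rect(M,cx,cy,hx,hy): return np.maximum(abs(M[:,0]-cx)-hx,abs(M[:,1]-cy)-hy)
q0=[.694,.106,np.radians(-6)]
for n in C:
    X,H=C[n]; near=np.hypot(X[:,0]-.74,X[:,1]-.1)<.12
    T=X[near&(X[:,2]>.312)]; 
    h=cv2.convexHull((T[:,:2]*1000).astype(np.float32))[:,0]/1000; h=np.c_[h,h[:,0]*0+.315]
    r=least_squares(lambda q:rect(mach(h,q),.05,0,.06,.052),q0,loss='soft_l1',f_scale=.002); print(n,"head pose",r.x[:2].round(4),np.degrees(r.x[2]).round(2))
    F=X[(X[:,2]>.008)&(X[:,2]<.022)&(H[:,2]<70)&(np.hypot(X[:,0]-.72,X[:,1]-.1)<.15)]
    print("  foot",cv2.minAreaRect((F[:,:2]*1000).astype(np.float32)))
    M=mach(X,q0); s=(abs(M[:,1])<.05)&(M[:,0]>-.1)&(M[:,0]<.045)&(M[:,2]>.03)&(M[:,2]<.16)
    G=M[s]; 
    for t in (.4,.48,.56):
        f=least_squares(lambda p:cupres(G,*p)[0],[t,0,0],loss='soft_l1',f_scale=.002); print("  cup",len(G),f.x.round(4),f.cost.round(6),np.median(cupres(G,*f.x)[0]).round(4))
E
```

```text
scene head pose [0.6934 0.1056] -7.68
  foot ((720.8125, 101.08853912353516), (149.3412628173828, 183.2345733642578), 84.36848449707031)
  cup 765 [0.5581 0.0011 0.0026] 0.00136 0.001
  cup 765 [0.5575 0.0011 0.0026] 0.00136 0.001
  cup 765 [0.5579 0.0011 0.0026] 0.00136 0.001
side head pose [0.6952 0.1073] -6.85
  foot ((720.634521484375, 105.58426666259766), (150.43341064453125, 182.33604431152344), 83.72521209716797)
  cup 1277 [5.278e-01 3.000e-04 1.000e-03] 0.000804 0.0008
  cup 1277 [5.278e-01 3.000e-04 1.000e-03] 0.000804 0.0008
  cup 1277 [5.278e-01 3.000e-04 1.000e-03] 0.000804 0.0008
```

Request:
move_arm --rows "-0.036 0 -0.021 0.055 0.085;-0.036 0 -0.021 0.055 0.085;-0.036 0 -0.021 0.055 0.085;-0.036 0 -0.021 0.055 0.085;-0.036 0 -0.021 0.055 0.085;-0.036 0 -0.021 0.055 0.085;-0.036 0 -0.021 0.055 0.085;-0.036 0 -0.021 0.055 0.085"

```text
t: 0.77
eef_pos: [0.4492, 0.4807, 0.3624]
orientation: [-180.0, 0.0, 136.9]
ft_force: [-0.3, -0.4, 0.5]
grip_width: 0.0848
finger_force: 0.0
```

Request:
move_arm --rows "-0.039 -0.01 0 0.065 0.085;-0.039 -0.01 0 0.065 0.085;-0.039 -0.01 0 0.065 0.085;-0.039 -0.01 0 0.065 0.085;-0.039 -0.01 0 0.065 0.085;-0.039 -0.01 0 0.065 0.085;-0.039 -0.01 0 0.065 0.085;-0.039 -0.01 0 0.065 0.085"

```text
t: 1.43
eef_pos: [0.5555, 0.1799, 0.3614]
orientation: [-180.0, 0.0, 107.1]
ft_force: [0.3, 0.2, 0.5]
grip_width: 0.085
finger_force: 0.0
```

Request:
move_arm --rows "-0.039 -0.01 0 0.065 0.085;-0.039 -0.01 0 0.065 0.085;-0.039 -0.01 0 0.065 0.085;0 0 0 0 0.085;0 0 0 0 0.085"

```text
t: 1.85
eef_pos: [0.5534, 0.0584, 0.3622]
orientation: [180.0, -0.0, 95.8]
ft_force: [-0.0, 0.0, 0.1]
grip_width: 0.085
finger_force: 0.0
```

```bash
cat >> h.py <<'E'
def wcloud(p,d,c):
    K=np.array(c["camera_matrix"]); R=cv2.Rodrigues(np.array(c["rvec"]))[0]; t=np.array(c["tvec"]).ravel()
    v,u=np.nonzero(d>0); z=d[v,u]; a=(u-K[0,2])/K[0,0]; b=(v-K[1,2])/K[1,1]; r=np.hypot(a,b)+1e-9
    k=z*np.tan(r)/r; ok=r<1.3
    X=np.c_[a*k,b*k,z]; return ((X-t)@R)[ok], cv2.cvtColor(p,cv2.COLOR_BGR2HSV)[v,u].astype(int)[ok], np.c_[u,v][ok]
def wrist(name):
    from bench import capture,sense
    s=sense(); c=camera_params("wrist"); p,d=capture("wrist"); cv2.imwrite(f"pics/{name}.png",p); np.savez(f"pics/{name}.npz",p=p,d=d,**{k:c[k] for k in("camera_matrix","rvec","tvec")})
    print(round(s["t"],2),s["eef_pos"].round(4),s["orientation"].round(2)); return wcloud(p,d,c)
E
python3 - <<'E'
from h import *
X,H,uv=wrist("w1")
c=camera_params("wrist");R=cv2.Rodrigues(np.array(c["rvec"]))[0];print((-R.T@np.array(c["tvec"]).ravel()).round(3),R[2].round(3),np.array(c["camera_matrix"])[0])
tb=abs(X[:,2])<.02; print("table",np.median(X[tb,2]))
E
```

```text
1.85 [0.5534 0.0584 0.3622] [ 1.7998e+02 -1.0000e-02  9.5810e+01]
[0.546 0.127 0.543] [ 0.028 -0.259 -0.965] [325.1922621   0.        282.2677722]
table 0.0007147168517184155
```

View pics/w1.png

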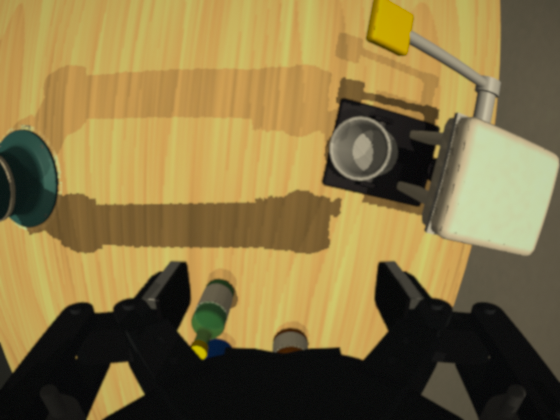

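The wrist view shows straight into the cup's mouth at (362,148), with its floor visible, the foot at (380,150), the head at (495,185) and the paddle at (390,25).

Run:
```python
from h import *
f=np.load("pics/w1.npz"); X,H,uv=wcloud(f["p"],f["d"],f)
def rect(M,cx,cy,hx,hy): return np.maximum(abs(M[:,0]-cx)-hx,abs(M[:,1]-cy)-hy)
q0=[.694,.106,np.radians(-6)]
near=np.hypot(X[:,0]-.74,X[:,1]-.1)<.12
T=X[near&(X[:,2]>.312)]; print("top",cv2.minAreaRect((T[:,:2]*1000).astype(np.float32)),np.median(T[:,2]))
F=X[(X[:,2]>.010)&(X[:,2]<.025)&(H[:,2]<60)&(np.hypot(X[:,0]-.72,X[:,1]-.1)<.12)]
print("foot",len(F),cv2.minAreaRect((F[:,:2]*1000).astype(np.float32)),np.median(F[:,2]))
P=X[(abs(H[:,0]-27)<8)&(H[:,1]>150)&(X[:,2]>.2)&(np.hypot(X[:,0]-.636,X[:,1]-.234)<.05)]; print("pad",len(P),np.mean(P,0).round(4),cv2.minAreaRect((P[:,:2]*1000).astype(np.float32)))
for q in ([.694,.106,np.radians(-6)],):
  M=mach(X,q); s=(abs(M[:,1])<.05)&(M[:,0]>-.11)&(M[:,0]<.03)&(M[:,2]>.03)&(M[:,2]<.16); G=M[s]
  g=least_squares(lambda p:cupres(G,*p)[0],[.53,0,0],loss='soft_l1',f_scale=.002); r,a,rr=cupres(G,*g.x); print("cup",len(G),g.x.round(4),np.median(r).round(4))
  rim=G[(a>.08)]; print("rim",len(rim),rim.min(0).round(4),rim.max(0).round(4)); 
  # joint with fixed dx=0
  g=least_squares(lambda p:cupres(G,p[0],p[1])[0],[.53,0],loss='soft_l1',f_scale=.002); print(g.x.round(4))
```

```text
top ((712.910888671875, 103.96090698242188), (101.76315307617188, 175.45614624023438), 83.9259033203125) 0.31851436779406006
foot 4277 ((718.4520874023438, 103.19647216796875), (149.17807006835938, 182.38412475585938), 84.72021484375) 0.01665388689941193
pad 1974 [0.6316 0.23   0.2641] ((635.7174682617188, 231.96043395996094), (45.99938201904297, 47.20844268798828), 84.1630859375)
cup 3435 [ 0.5224  0.     -0.0019] 0.0005
rim 782 [-0.081  -0.0424  0.0953] [-0.0077  0.042   0.1411]
[ 0.5423 -0.    ]
```

Request:
move_arm --rows "-0.0378 -0.0133 0 0 0.085;-0.0378 -0.0133 0 0 0.085;-0.0378 -0.0133 0 0 0.085;-0.0378 -0.0133 0 0 0.085;-0.0378 -0.0133 0 0 0.085;-0.0378 -0.0133 0 0 0.085;-0.0378 -0.0133 0 0 0.085;-0.0378 -0.0133 0 0 0.085"

```text
t: 2.57
eef_pos: [0.4806, -0.2501, 0.3618]
orientation: [180.0, -0.0, 96.4]
ft_force: [0.2, -0.9, -0.2]
grip_width: 0.0849
finger_force: 0.0
```

Request:
move_arm --rows "-0.0378 -0.0133 0 0 0.085;-0.0378 -0.0133 0 0 0.085;0 0 0 0.125 0.085;0 0 0 0.125 0.085;0 0 0 0.125 0.085;0 0 0 0.125 0.085;0 0 0 0.125 0.085;0 0 0 0.125 0.085"

```text
t: 3.23
eef_pos: [0.4633, -0.3266, 0.3613]
orientation: [-179.9, 0.0, 53.0]
ft_force: [1.3, -0.3, -0.2]
grip_width: 0.0851
finger_force: 0.0
```

Request:
move_arm --rows "0 0 0.01 0.125 0.085;0 0 0.01 0.125 0.085;0 0 0.01 0.125 0.085;0 0 0.01 0.125 0.085;0 0 0.01 0.125 0.085;0 0 0.01 0.125 0.085;0 0 0.01 0.125 0.085;0 0 0.01 0.125 0.085"

```text
t: 3.9
eef_pos: [0.4633, -0.3265, 0.2809]
orientation: [-180.0, 0.0, -4.2]
ft_force: [0.9, 0.2, 0.1]
grip_width: 0.0851
finger_force: 0.0
```

Request:
move_arm --rows "0 0 0 0.027 0.085;0 0 0 0 0.085;0 0 0 0 0.085"

```text
t: 4.15
eef_pos: [0.4627, -0.3279, 0.2821]
orientation: [180.0, 0.0, -5.4]
ft_force: [-0.2, -0.4, 0.1]
grip_width: 0.085
finger_force: 0.0
```

Run:
```python
from h import *
X,H,uv=wrist("w2")
m=np.hypot(X[:,0]-.459,X[:,1]+.331)<.05
P=X[m&(X[:,2]>.17)&(X[:,2]<.215)]; print("cap",len(P),circ(P).round(4),np.percentile(P[:,2],[50,90]).round(4),"topctr",P[P[:,2]>.193].mean(0).round(4), cv2.minEnclosingCircle((P[P[:,2]>.193][:,:2]*1000).astype(np.float32)))
B=X[m&(X[:,2]<.115)&(X[:,2]>.03)]; print("body",len(B),circ(B).round(4))
```

```text
4.15 [ 0.4627 -0.3279  0.2821] [179.98   0.    -5.4 ]
cap 1388 [ 0.4596 -0.3311  0.0124] [0.2004 0.2013] topctr [ 0.4585 -0.331   0.2003] ((457.605224609375, -330.9338073730469), 16.91407585144043)
body 289 [ 0.4568 -0.331   0.0318]
```

Request:
move_arm --rows "-0.0044 0.0035 0.015 0.007 0.085;0 0 0.025 0 0.085;0 0 0.025 0 0.085;0 0 0.025 0 0.085;0 0 0.02 0 0.085;0 0 0.015 0 0.085;0 0 0 0 0.085" --newtons 20

```text
t: 4.78
eef_pos: [0.456, -0.3303, 0.1547]
orientation: [-179.9, 0.2, -6.0]
ft_force: [-0.1, -0.4, -0.5]
grip_width: 0.085
finger_force: 0.0
```

Request:
move_arm --rows "0 0 0 0 0.03;0 0 0 0 0.03;0 0 0 0 0.03;0 0 0 0 0.03;0 0 0 0 0.03;0 0 0 0 0.03;0 0 0 0 0.03;0 0 0 0 0.03" --newtons 20

```text
t: 5.45
eef_pos: [0.4579, -0.332, 0.1581]
orientation: [180.0, -0.1, -6.1]
ft_force: [-1.3, 0.0, 5.9]
grip_width: 0.0326
finger_force: 19.6
```

Request:
move_arm --rows "-0.009 0 -0.0012 0 0.03;-0.009 0 -0.0008 0 0.03;-0.009 0 -0.0004 0 0.03;-0.009 0 0 0 0.03;-0.0091 0 0.0004 0 0.03;-0.0091 0 0.001 0 0.03;-0.009 0 0.0014 0 0.03;-0.009 0 0.0018 0 0.03"

```text
t: 6.12
eef_pos: [0.3839, -0.3239, 0.1547]
orientation: [-180.0, 0.0, -6.1]
ft_force: [-1.2, 0.1, 4.4]
grip_width: 0.032
finger_force: 22.2
```

```bash
cat >> h.py <<'E'
def bottle(k,ctr,rad=.16):
    """blue body points from scene+side; fit axis of body cylinder r=32 in world; returns foot/axis"""
    from bench import capture
    Ps=[]
    for n in("scene","side"):
        p,d=capture(n); np.savez(f"pics/{n}{k}.npz",p=p,d=d); cv2.imwrite(f"pics/{n}{k}.png",p)
        X,H,uv=cloud(n,p,d); m=(abs(H[:,0]-118)<12)&(H[:,1]>110)&(np.linalg.norm(X-ctr,axis=1)<rad)&(X[:,2]>.01)
        Ps.append(X[m]-np.array([0,0,.001 if n=="scene" else 0])); print(n,m.sum())
    return np.vstack(Ps)
def axfit(P,a0,tilt):
    # axis: point (x,y) at z=z0, direction slopes; body r .032 up to 118 mm
    z0=P[:,2].mean()
    def f(q):
        u=np.array([q[2],q[3],1]);u/=np.linalg.norm(u);D=P-np.array([q[0],q[1],z0]);return np.linalg.norm(np.cross(D,u),axis=1)-.032
    r=least_squares(f,[*a0,*tilt],loss='soft_l1',f_scale=.002); return r.x,z0,np.median(abs(f(r.x)))
E
python3 - <<'E'
from h import *
P=bottle(2,np.array([.42,-.33,.1])); s=None
for it in range(2):
    q,z0,e=axfit(P,[.42,-.33],[-.4,.05]); u=np.array([q[2],q[3],1]);u/=np.linalg.norm(u)
    D=P-np.array([q[0],q[1],z0]); a=D@u; P=P[(a<np.percentile(a,95)-.03)] if it==0 else P
print(q.round(4),z0.round(3),e.round(4),"tilt",np.arctan(np.hypot(q[2],q[3])).round(3),"dir",np.degrees(np.arctan2(q[3],q[2])).round(1))
E
```

```text
scene 430
side 515
[ 0.4246 -0.3283 -0.3713  0.0467] 0.089 0.0016 tilt 0.358 dir 172.8
```

View pics/side2.png

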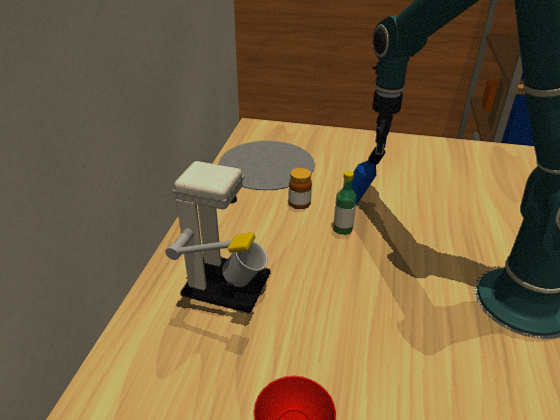

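The side view shows the bottle leaning in the grip at (365,178) with its cap at (377,156). The tilting works, so I continue to the cup's angle.

Request:
move_arm --rows "-0.0088 0 0.0022 0 0.03;-0.0088 0 0.0026 0 0.03;-0.0087 0 0.003 0 0.03;0 0 0 0 0.03;0 0 0 0 0.03"

```text
t: 6.63
eef_pos: [0.3589, -0.3211, 0.1469]
orientation: [-180.0, 0.0, -6.1]
ft_force: [-1.6, 0.4, 5.5]
grip_width: 0.0324
finger_force: 23.8
```

Request:
move_arm --rows "0 0 0 0 0.02;0 0 0 0 0.02;0 0 0 0 0.02;0 0 0 0 0.02" --newtons 110

```text
t: 6.97
eef_pos: [0.3601, -0.3219, 0.148]
orientation: [180.0, -0.1, -6.1]
ft_force: [-2.6, 0.3, 12.6]
grip_width: 0.0276
finger_force: 107.9
```

```bash
cat >> h.py <<'E'
def report(k,ctr,tilt):
    from bench import sense
    s=sense(); print(round(s["t"],2),s["eef_pos"].round(4),s["ft_force"].round(1))
    P=bottle(k,np.array(ctr))
    for it in range(2):
        q,z0,e=axfit(P,ctr[:2],[-np.tan(tilt),.05]); u=np.array([q[2],q[3],1]);u/=np.linalg.norm(u)
        D=P-np.array([q[0],q[1],z0]); a=D@u; P=P[(a<np.percentile(a,95)-.03)] if it==0 else P
    zz=np.array([q[0],q[1],z0]); tool=s["eef_pos"]; # point of axis nearest grip height
    print("pt",zz.round(4),"u",u.round(4),"err",e.round(4),"tilt",np.arccos(u[2]).round(3),"dir",np.degrees(np.arctan2(u[1],u[0])).round(1),"a-range",a.min().round(3),a.max().round(3))
    k=(tool[2]+.021-z0)/u[2]; print("axis at TCPz+21mm:",(zz+k*u).round(4),"bottom along axis (from a.min):",(zz+a.min()*u).round(4))
    return zz,u
E
python3 -c "
from h import *
report(3,[.40,-.328,.09],.53)"
```

```text
6.97 [ 0.3601 -0.3219  0.148 ] [-2.6  0.3 12.6]
scene 898
side 573
pt [ 0.417  -0.3272  0.0816] u [-0.4572  0.0529  0.8878] err 0.0015 tilt 0.478 dir 173.4 a-range -0.073 0.038
axis at TCPz+21mm: [ 0.372 -0.322  0.169] bottom along axis (from a.min): [ 0.4506 -0.3311  0.0165]
```

Request:
move_arm --rows "0 0 -0.01 0 0.02;0 0 -0.02 0 0.02;0 0 -0.025 0 0.02;0 0 -0.025 0 0.02;0 0 -0.02 0 0.02;0 0 -0.01 0 0.02;0 0 0 0 0.02;0 0 0 0 0.02" --newtons 110

```text
t: 7.73
eef_pos: [0.3592, -0.3202, 0.2564]
orientation: [-179.9, 0.0, -6.0]
ft_force: [0.3, 0.4, -4.0]
grip_width: 0.028
finger_force: 110.0
```

```bash
cat >> h.py <<'E'
def cfit(k,ctr,tilt,cams=("scene","side")):
    """bottle axis in the machine's x-z plane direction through the grip axis; per camera"""
    from bench import sense
    T=sense()["eef_pos"]; print("tcp",T.round(4))
    for n in cams:
        X,H,uv=load(n,k); m=(abs(H[:,0]-118)<12)&(H[:,1]>110)&(np.linalg.norm(X-ctr,axis=1)<.16)&(X[:,2]>.01); P=X[m]
        yw=np.radians(-6); ex=np.array([np.cos(yw),np.sin(yw),0]); ez=np.array([0,0,1.]); ey=np.cross(ez,ex)
        def f(q,P):
            u=-np.sin(q[0])*ex+np.cos(q[0])*ez; D=P-(T+[0,0,.0215])-q[1]*ey-q[2]*(np.cos(q[0])*ex+np.sin(q[0])*ez)
            return np.linalg.norm(np.cross(D,u),axis=1)-.032, D@u
        _,a=f([tilt,0,0],P); P=P[a<a.min()+.105]
        for free in (0,1):
            g=least_squares(lambda q:f([q[0],q[1],q[2]*free],P)[0],[tilt,0,0],loss='soft_l1',f_scale=.002)
            r,a=f(g.x*[1,1,free],P); print(n,len(P),"tilt",g.x[0].round(3),"dy",g.x[1].round(4),"dn",(g.x[2]*free).round(4),"med",np.median(abs(r)).round(4),"bottom a",np.percentile(a,1).round(4))
E
python3 -c "
from h import *
report(4,[.40,-.328,.19],.53)
cfit(4,[.40,-.328,.19],.53)
E=0
p=cv2.imread('pics/scene4.png')[120:300,40:240]; q=cv2.imread('pics/side4.png')[80:230,290:440]
cv2.imwrite('pics/z4.png',np.hstack([cv2.resize(p,(400,360)),cv2.resize(q,(360,360))]))"
```

```text
7.73 [ 0.3592 -0.3202  0.2564] [ 0.3  0.4 -4. ]
scene 981
side 849
pt [ 0.4032 -0.3242  0.1728] u [-0.3349  0.0324  0.9417] err 0.0013 tilt 0.343 dir 174.5 a-range -0.068 0.048
axis at TCPz+21mm: [ 0.366  -0.3206  0.2774] bottom along axis (from a.min): [ 0.4258 -0.3264  0.1091]
tcp [ 0.3584 -0.3201  0.2556]
scene 570 tilt 0.398 dy 0.0013 dn 0.0 med 0.0017 bottom a -0.1761
scene 570 tilt 0.342 dy 0.0005 dn 0.0072 med 0.0011 bottom a -0.1743
side 565 tilt 0.408 dy 0.0009 dn 0.0 med 0.0016 bottom a -0.1783
side 565 tilt 0.342 dy 0.0007 dn 0.0088 med 0.0012 bottom a -0.1773
```

View pics/z4.png

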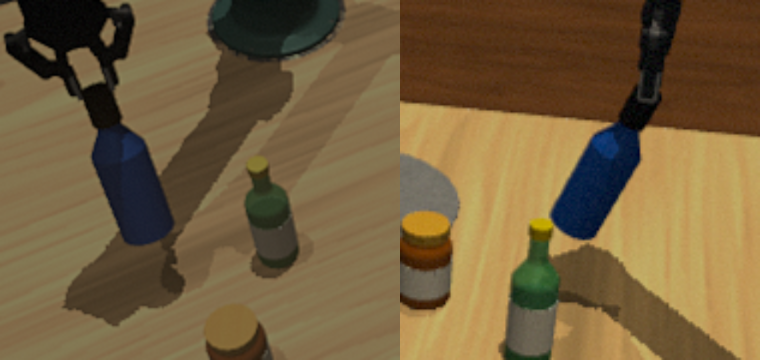

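The crop shows the bottle hanging at a lean in the grip (left: cap (100,105), bottom (145,235); right: cap (640,108), bottom (580,230)). It has sagged to about 0.34 rad. I'll carry it across and check whether it keeps creeping.

Request:
move_arm --rows "0 0 -0.015 0 0.02;0 0 -0.03 0 0.02;0 -0.01 -0.035 0 0.02;0 -0.02 -0.035 0 0.02;0 -0.03 -0.02 0 0.02;0 -0.035 -0.01 0 0.02;0 -0.038 0 0 0.02;0.003 -0.038 0 0 0.02" --newtons 120

```text
t: 8.5
eef_pos: [0.3794, -0.1497, 0.4017]
orientation: [-179.9, 0.0, -6.1]
ft_force: [1.2, 0.7, -4.5]
grip_width: 0.0272
finger_force: 120.3
```

Request:
move_arm --rows "0.005 -0.038 0 0 0.02;0.005 -0.038 0 0 0.02;0.005 -0.038 0 0 0.02;0.005 -0.038 0 0 0.02;0.005 -0.038 0 0 0.02;0.005 -0.038 0 0 0.02;0.003 -0.03 0 0 0.02;0.002 -0.02 0 0 0.02"

```text
t: 9.17
eef_pos: [0.4438, 0.125, 0.3995]
orientation: [179.9, 0.2, -5.9]
ft_force: [0.0, -0.6, -3.1]
grip_width: 0.027
finger_force: 120.1
```

Request:
move_arm --rows "0 -0.01 0 0 0.02;0 0 0 0 0.02;0 0 0 0 0.02"

```text
t: 9.42
eef_pos: [0.4452, 0.1299, 0.4008]
orientation: [179.9, 0.1, -6.1]
ft_force: [-0.5, -1.2, -3.7]
grip_width: 0.0275
finger_force: 120.2
```

```bash
python3 -c "
from h import *
report(5,[.48,.12,.32],.34)
cfit(5,[.48,.12,.32],.34)"
```

```text
9.42 [0.4452 0.1299 0.4008] [-0.5 -1.2 -3.7]
scene 695
side 1691
pt [0.4897 0.1246 0.3213] u [-0.3602  0.0398  0.932 ] err 0.001 tilt 0.371 dir 173.7 a-range -0.068 0.05
axis at TCPz+21mm: [0.4508 0.1289 0.4218] bottom along axis (from a.min): [0.5143 0.1219 0.2576]
tcp [0.4455 0.1291 0.4017]
scene 285 tilt 0.392 dy 0.0011 dn 0.0 med 0.0012 bottom a -0.1781
scene 285 tilt 0.343 dy 0.0012 dn 0.0052 med 0.001 bottom a -0.1767
side 1061 tilt 0.411 dy 0.0002 dn 0.0 med 0.001 bottom a -0.1786
side 1061 tilt 0.351 dy 0.0002 dn 0.008 med 0.0007 bottom a -0.178
```

Request:
move_arm --rows "0.008 0 0.02 0 0.02;0.012 0 0.035 0 0.02;0.012 0 0.038 0 0.02;0.008 0 0.038 0 0.02;0 0 0.038 0 0.02;0 0 0.035 0 0.02;0 0 0.02 0 0.02;0 0 0.01 0 0.02"

```text
t: 10.18
eef_pos: [0.4833, 0.1247, 0.1653]
orientation: [179.8, 0.2, -6.2]
ft_force: [-0.2, 0.9, -2.7]
grip_width: 0.0271
finger_force: 120.2
```

Request:
move_arm --rows "0 0 0.004 0 0.02;0 0 0.003 0 0.02;0 0 0.002 0 0.02;0 0 0.002 0 0.02;0 0 0 0 0.02"

```text
t: 10.6
eef_pos: [0.4859, 0.1272, 0.1578]
orientation: [-179.9, -0.1, -6.1]
ft_force: [-0.5, 0.1, -4.3]
grip_width: 0.0272
finger_force: 120.0
```

Request:
move_arm --rows "0 0 0.002 0 0.02;0 0 0.002 0 0.02;0 0 0.001 0 0.02;0 0 0 0 0.02"

```text
t: 10.93
eef_pos: [0.4878, 0.1278, 0.1556]
orientation: [-179.8, -0.3, -6.1]
ft_force: [-4.7, -0.3, 18.2]
grip_width: 0.0272
finger_force: 123.6
```

Request:
move_arm --rows "0 0 -0.001 0 0.02;0 0 0 0 0.03;0 0 0 0 0.03;0 0 0 0 0.03" --newtons 20

```text
t: 11.27
eef_pos: [0.487, 0.1277, 0.1552]
orientation: [-179.8, -0.2, -6.1]
ft_force: [-2.7, -0.5, 10.6]
grip_width: 0.0302
finger_force: 61.9
```

Request:
move_arm --rows "-0.0072 0 0.0014 0 0.03;-0.0071 0 0.0017 0 0.03;-0.007 0 0.002 0 0.03;-0.0069 0 0.0022 0 0.03;-0.0068 0 0.0025 0 0.03;-0.0067 0 0.0028 0 0.03;-0.0066 0 0.003 0 0.03;-0.0065 0 0.0032 0 0.03"

```text
t: 11.93
eef_pos: [0.4322, 0.1339, 0.136]
orientation: [-179.8, -0.2, -6.1]
ft_force: [-2.5, 0.5, 8.0]
grip_width: 0.0304
finger_force: 61.6
```

Request:
move_arm --rows "0 0 0 0 0.03;0 0 0 0 0.02;0 0 0 0 0.02;0 0 0 0 0.02;0 0 0 0 0.02" --newtons 120

```text
t: 12.35
eef_pos: [0.4322, 0.1338, 0.1364]
orientation: [-179.8, -0.1, -6.1]
ft_force: [-4.7, -0.7, 13.8]
grip_width: 0.0275
finger_force: 117.7
```

```bash
python3 -c "
from h import *
report(6,[.48,.12,.08],.55)
cfit(6,[.48,.12,.08],.55)"
```

```text
12.35 [0.4322 0.1338 0.1364] [-4.7 -0.7 13.8]
scene 765
side 1179
pt [0.5072 0.1262 0.0752] u [-0.5921  0.0633  0.8033] err 0.0014 tilt 0.638 dir 173.9 a-range -0.072 0.04
axis at TCPz+21mm: [0.4467 0.1327 0.1574] bottom along axis (from a.min): [0.5497 0.1217 0.0176]
tcp [0.4322 0.1338 0.1364]
scene 598 tilt 0.718 dy -0.0003 dn 0.0 med 0.0021 bottom a -0.1804
scene 598 tilt 0.637 dy -0.0001 dn 0.0108 med 0.0014 bottom a -0.1778
side 701 tilt 0.735 dy -0.0 dn 0.0 med 0.0013 bottom a -0.1818
side 701 tilt 0.641 dy -0.0001 dn 0.0128 med 0.0007 bottom a -0.1808
```

Request:
move_arm --rows "0 0 -0.005 0 0.02;0 0 -0.01 0 0.02;0 0 -0.015 0 0.02;0 0 -0.025 0 0.02;0 0 -0.03 0 0.02;0 0 -0.035 0 0.02;0 0 -0.035 0 0.02;0 0 -0.03 0 0.02"

```text
t: 13.12
eef_pos: [0.4304, 0.1322, 0.3217]
orientation: [-180.0, -0.0, -6.1]
ft_force: [0.7, -0.1, -3.9]
grip_width: 0.0269
finger_force: 121.9
```

Request:
move_arm --rows "0 0 -0.02 0 0.02;0 0 -0.01 0 0.02;0 0 0 0 0.02;0 0 0 0 0.02"

```text
t: 13.45
eef_pos: [0.4301, 0.1325, 0.3483]
orientation: [180.0, 0.1, -6.1]
ft_force: [-0.3, -0.4, -5.0]
grip_width: 0.0275
finger_force: 122.1
```

```bash
python3 -c "
from h import *
report(7,[.48,.13,.27],.5)
cfit(7,[.48,.13,.27],.5)"
```

```text
13.45 [0.4301 0.1325 0.3483] [-0.3 -0.4 -5. ]
scene 675
side 1594
pt [0.4813 0.1268 0.2717] u [-0.4037  0.0452  0.9138] err 0.0009 tilt 0.418 dir 173.6 a-range -0.07 0.048
axis at TCPz+21mm: [0.4382 0.1316 0.3693] bottom along axis (from a.min): [0.5097 0.1236 0.2075]
tcp [0.4296 0.1323 0.3473]
scene 327 tilt 0.485 dy -0.0 dn 0.0 med 0.0016 bottom a -0.1773
scene 327 tilt 0.414 dy 0.0002 dn 0.0079 med 0.001 bottom a -0.1752
side 971 tilt 0.483 dy -0.0001 dn 0.0 med 0.0012 bottom a -0.1776
side 971 tilt 0.408 dy -0.0001 dn 0.0101 med 0.0007 bottom a -0.1775
```

Request:
move_arm --rows "0.012 0 0.006 0 0.02;0.02 -0.0003 0.011 0 0.02;0.025 -0.0005 0.0145 0 0.02;0.025 -0.0005 0.0145 0 0.02;0.023 0 0.0135 0 0.02;0.016 0 0.0095 0 0.02;0.008 0 0.0048 0 0.02;0 0 0 0 0.02"

```text
t: 14.22
eef_pos: [0.5589, 0.1194, 0.2723]
orientation: [179.8, 0.2, -6.2]
ft_force: [-0.5, 0.9, -2.9]
grip_width: 0.0273
finger_force: 121.9
```

```bash
cat >> h.py <<'E'
Q=[.6925,.1063,np.radians(-6)]
def state():
    from bench import sense
    s=sense(); print("t",round(s["t"],2),"tcp mach mm",(mach(s["eef_pos"][None],Q)[0]*1000).round(1),"F",s["ft_force"].round(1),"yaw",s["orientation"][2].round(1),"grip",s["grip_width"].round(4),s["finger_force"].round(0)); return s
def cupnow(k,cams=("side","scene"),t0=.5):
    for n in cams:
        X,H,uv=load(n,k); M=mach(X,Q); s=(abs(M[:,1])<.05)&(M[:,0]>-.11)&(M[:,0]<.045)&(M[:,2]>.03)&(M[:,2]<.15)&(H[:,1]<90); G=M[s]
        g=least_squares(lambda p:cupres(G,*p)[0],[t0,0,0],loss='soft_l1',f_scale=.002); print("cup",n,len(G),g.x.round(4))
def bot(k,t,cams=("side","scene"),ctr=None):
    """axis of the bottle in machine frame, per camera; prints tilt, bottom centre (mm)"""
    for n in cams:
        X,H,uv=load(n,k); M=mach(X,Q); m=(abs(H[:,0]-118)<12)&(H[:,1]>110)&(abs(M[:,1])<.06)&(abs(M[:,0]+.08)<.17)&(M[:,2]>.03); P=M[m]
        if len(P)<60: print(n,"few",len(P)); continue
        a=P@np.array([-np.sin(t),0,np.cos(t)]); top=np.percentile(a,99); P=P[a<top-.035]; c=P.mean(0)
        def f(q):
            u=np.array([-np.sin(q[0])*np.cos(q[3]),np.sin(q[3]),np.cos(q[0])*np.cos(q[3])]); D=P-c-[q[1],q[2],0]; return np.linalg.norm(np.cross(D,u),axis=1)-.032
        g=least_squares(f,[t,0,0,0],loss='soft_l1',f_scale=.002).x; o=c+[g[1],g[2],0]
        # offset of axis from cup hinge line, along machine x at z=.2
        k2=(.2-o[2])/np.cos(g[0]); print("bottle",n,len(P),"tilt",g[0].round(3),"ytilt",g[3].round(3),"axis at z=.2: x,y mm",((o[0]-np.sin(g[0])*k2)*1000).round(1),((o[1]+np.tan(g[3])*k2)*1000).round(1),"blue top along own axis from hinge:",(top*1000).round(1))
def snap(k,t=.45,t0=.5):
    from bench import capture
    state()
    for n in("scene","side"):
        p,d=capture(n); np.savez(f"pics/{n}{k}.npz",p=p,d=d); cv2.imwrite(f"pics/{n}{k}.png",p)
    cupnow(k,t0=t0); bot(k,t)
E
python3 -c "
from h import *
snap(8,.42)"
```

```text
Traceback (most recent call last):
  File "h.py", line 90, in snap
    state()
    ~~~~~^^
  File "h.py", line 72, in state
    s=sense(); print("t",round(s["t"],2),"tcp mach mm",(mach(s["eef_pos"][None],Q)[0]*1000).round(1),"F",s["ft_force"].round(1),"yaw",s["orientation"][2].round(1),"grip",s["grip_width"].round(4),s["finger_force"].round(0)); return s
                                                                                                                                                                          ^^^^^^^^^^^^^^^^^^^^^
AttributeError: 'float' object has no attribute 'round'
```

```bash
sed -i 's/s\["grip_width"\].round(4),s\["finger_force"\].round(0)/round(float(s["grip_width"]),4),round(float(s["finger_force"]))/' h.py; python3 -c "
from h import *
snap(8,.42)
p=cv2.imread('pics/scene8.png')[130:330,220:420]; q=cv2.imread('pics/side8.png')[150:320,160:330]
cv2.imwrite('pics/z8.png',np.hstack([cv2.resize(p,(400,400)),cv2.resize(q,(400,400))]))"
```

```text
t 14.22 tcp mach mm [-134.3   -0.9  272.3] F [-0.5  0.9 -2.9] yaw -6.2 grip 0.0273 122
cup side 984 [0.5288 0.     0.0025]
cup scene 668 [0.5501 0.0006 0.0046]
bottle side 1297 tilt 0.234 ytilt -0.018 axis at z=.2: x,y mm -82.1 -1.8 blue top along own axis from hinge: 529.7
bottle scene 140 tilt 0.36 ytilt -0.101 axis at z=.2: x,y mm -81.4 -6.8 blue top along own axis from hinge: 594.1
```

View pics/z8.png

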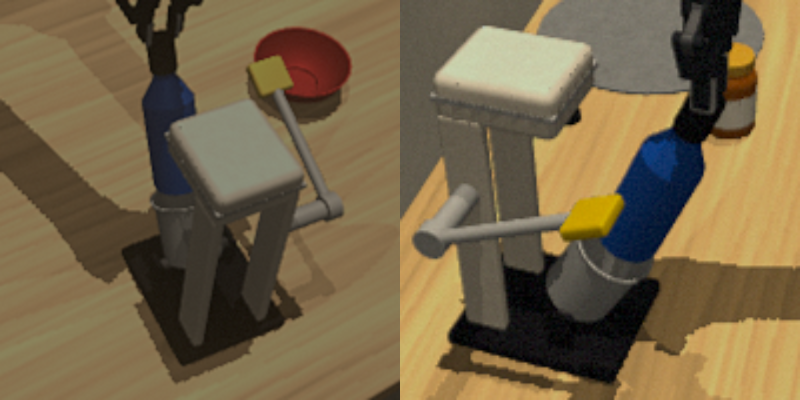

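```bash
sed -i 's/&(abs(M\[:,0\]+.08)<.17)&(M\[:,2\]>.03); P=M\[m\]/\&(abs(M[:,0]+.08)<.1)\&(M[:,2]>.1)\&(M[:,2]<.32); P=M[m]/' h.py; python3 -c "
from h import *
bot(8,.42)"
```

```text
bottle side 1051 tilt 0.418 ytilt -0.032 axis at z=.2: x,y mm -82.3 -1.6 blue top along own axis from hinge: 315.9
bottle scene 79 tilt 0.413 ytilt 0.013 axis at z=.2: x,y mm -84.3 -0.4 blue top along own axis from hinge: 286.1
```

Request:
move_arm --rows "0.003 -0.001 0.0043 0 0.02;0.005 0 0.0086 0 0.02;0.005 0 0.0086 0 0.02;0 0 0 0 0.02"

```text
t: 14.65
eef_pos: [0.5718, 0.1198, 0.252]
orientation: [179.9, 0.1, -6.1]
ft_force: [-0.7, 0.3, -5.0]
grip_width: 0.0273
finger_force: 121.9
```

Request:
move_arm --rows "0.005 0 0.0086 0 0.02;0.0025 0 0.0043 0 0.02;0 0 0 0 0.02"

```text
t: 14.9
eef_pos: [0.5796, 0.1188, 0.2396]
orientation: [179.9, 0.1, -6.1]
ft_force: [0.3, -0.2, -3.6]
grip_width: 0.0274
finger_force: 122.1
```

Request:
move_arm --rows "0.0025 0 0.0043 0 0.02;0.0025 0 0.0043 0 0.02;0.0025 0 0.0043 0 0.02;0 0 0 0 0.02"

```text
t: 15.23
eef_pos: [0.5871, 0.118, 0.227]
orientation: [179.9, 0.1, -6.1]
ft_force: [0.6, 0.0, -3.3]
grip_width: 0.0274
finger_force: 122.1
```

```bash
python3 -c "
from h import *
snap(9,.42)"
```

```text
t 15.23 tcp mach mm [-106.     0.6  227. ] F [ 0.6  0.  -3.3] yaw -6.1 grip 0.0274 122
cup side 795 [ 5.339e-01 -2.000e-04  2.800e-03]
cup scene 573 [0.6071 0.001  0.0065]
bottle side 826 tilt 0.421 ytilt -0.112 axis at z=.2: x,y mm -74.5 -6.9 blue top along own axis from hinge: 307.3
bottle scene 74 tilt 0.404 ytilt -0.001 axis at z=.2: x,y mm -76.3 0.8 blue top along own axis from hinge: 240.7
```

Request:
move_arm --rows "0 0 0 0 0.0325;0 0 0 0 0.0325;-0.005 0 0.0026 0 0.0325;-0.005 0 0.0026 0 0.0325;-0.005 0 0.0026 0 0.0325;-0.0054 0 0.0026 0 0.0325;0 0 0 0 0.0325" --newtons 20

```text
t: 15.92
eef_pos: [0.5655, 0.1208, 0.2172]
orientation: [-180.0, 0.1, -6.1]
ft_force: [1.3, -0.9, -3.2]
grip_width: 0.0328
finger_force: 17.4
```

```bash
python3 -c "
from h import *
snap(10,.5)"
```

```text
t 15.92 tcp mach mm [-127.8    1.1  217.2] F [ 1.3 -0.9 -3.2] yaw -6.1 grip 0.0328 17
cup side 776 [ 5.328e-01 -3.000e-04  2.700e-03]
cup scene 566 [0.6202 0.001  0.0079]
bottle side 914 tilt 0.543 ytilt -0.107 axis at z=.2: x,y mm -91.7 -7.3 blue top along own axis from hinge: 308.7
bottle scene 198 tilt 0.532 ytilt 0.004 axis at z=.2: x,y mm -93.8 0.6 blue top along own axis from hinge: 234.2
```

Request:
move_arm --rows "0.002 0 0.0035 0 0.0325;0.003 0 0.0052 0 0.0325;0.003 0 0.0052 0 0.0325;0.003 0 0.0052 0 0.0325;0 0 0 0 0.0325" --newtons 20

```text
t: 16.43
eef_pos: [0.5779, 0.119, 0.1969]
orientation: [179.9, 0.1, -6.1]
ft_force: [1.4, -0.4, -4.9]
grip_width: 0.0326
finger_force: 17.2
```

Request:
move_arm --rows "0.003 0 0.0052 0 0.0325;0.003 0 0.0052 0 0.0325;0.002 0 0.0035 0 0.0325;0 0 0 0 0.0325"

```text
t: 16.77
eef_pos: [0.5859, 0.1183, 0.1836]
orientation: [180.0, 0.0, -6.1]
ft_force: [1.4, -0.4, -4.0]
grip_width: 0.0325
finger_force: 17.2
```

```bash
python3 -c "
from h import *
snap(11,.53)"
```

```text
t 16.77 tcp mach mm [-107.3    0.7  183.6] F [ 1.4 -0.4 -4. ] yaw -6.1 grip 0.0325 17
cup side 775 [ 5.268e-01 -1.000e-04  2.400e-03]
cup scene 579 [0.6625 0.0016 0.0112]
bottle side 642 tilt 0.497 ytilt -0.213 axis at z=.2: x,y mm -87.8 -17.4 blue top along own axis from hinge: 319.7
bottle scene 122 tilt 0.562 ytilt -0.017 axis at z=.2: x,y mm -96.8 -1.1 blue top along own axis from hinge: 189.9
```

Request:
move_arm --rows "0.001 0 0.0017 0 0.0325;0.001 0 0.0017 0 0.0325;0 0 0 0 0.0325"

```text
t: 17.12
eef_pos: [0.5879, 0.1183, 0.1812]
orientation: [-180.0, -0.0, -6.1]
ft_force: [1.3, -1.1, -2.2]
grip_width: 0.0326
finger_force: 17.4
```

Request:
move_arm --rows "0.001 0 0.0017 0 0.0325;0 0 0 0 0.0325"

```text
t: 17.28
eef_pos: [0.5888, 0.1182, 0.1796]
orientation: [-180.0, -0.0, -6.1]
ft_force: [1.3, -1.6, -1.9]
grip_width: 0.0324
finger_force: 17.4
```

Request:
move_arm --rows "0.001 0 0.0017 0 0.0325;0 0 0 0 0.0325"

```text
t: 17.45
eef_pos: [0.5892, 0.1181, 0.1789]
orientation: [-180.0, 0.1, -6.1]
ft_force: [-4.4, -0.9, 7.0]
grip_width: 0.0324
finger_force: 18.6
```

Request:
move_arm --rows "0.0007 0 0.0012 0 0.0325;0 0 0 0 0.0325"

```text
t: 17.62
eef_pos: [0.5895, 0.118, 0.1786]
orientation: [-179.9, 0.1, -6.1]
ft_force: [-7.8, -1.8, 13.0]
grip_width: 0.0323
finger_force: 19.4
```

```bash
python3 -c "
from h import *
snap(12,.53)
p=cv2.imread('pics/scene12.png')[130:330,220:420]; q=cv2.imread('pics/side12.png')[150:320,160:330]
cv2.imwrite('pics/z12.png',np.hstack([cv2.resize(p,(400,400)),cv2.resize(q,(400,400))]))"
```

```text
t 17.62 tcp mach mm [-103.7    0.9  178.6] F [-7.8 -1.8 13. ] yaw -6.1 grip 0.0323 19
cup side 776 [ 5.28e-01 -2.00e-04  2.50e-03]
cup scene 586 [0.6634 0.0017 0.0113]
bottle side 611 tilt 0.355 ytilt -0.206 axis at z=.2: x,y mm -75.9 -16.4 blue top along own axis from hinge: 320.2
bottle scene 98 tilt 0.53 ytilt 0.01 axis at z=.2: x,y mm -93.4 0.4 blue top along own axis from hinge: 185.4
```

View pics/z12.png

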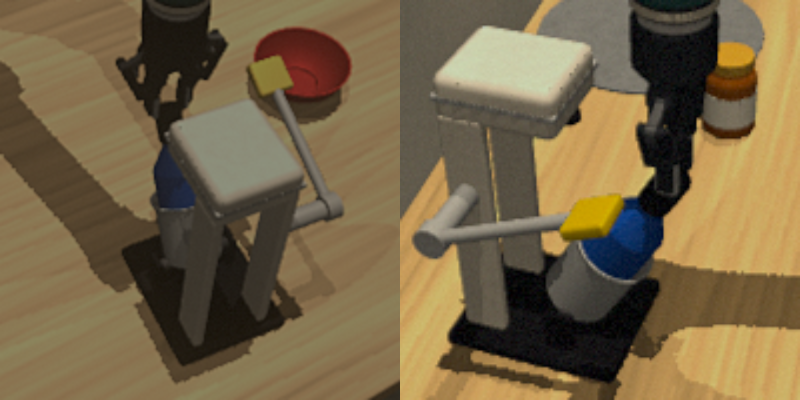

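The crop shows the bottle deep in the cup (side crop: shoulder just above the rim at (620,240)). The contact force lies along the cup's axis at the predicted depth, so it is seated. I release it and back off.

Request:
move_arm --rows "-0.0007 0 -0.0012 0 0.0325;0 0 0 0 0.045;0 0 0 0 0.06;0 0 0 0 0.085;0 0 0 0 0.085;0 0 0 0 0.085;0 0 0 0 0.085"

```text
t: 18.3
eef_pos: [0.5897, 0.1182, 0.1777]
orientation: [180.0, 0.0, -6.1]
ft_force: [0.2, 0.5, -0.5]
grip_width: 0.085
finger_force: 0.0
```

Request:
move_arm --rows "0 0 -0.01 0 0.085;0 0 -0.02 0 0.085;0 0 -0.025 0 0.085;0 0 -0.025 0 0.085;-0.01 0 -0.015 0 0.085;-0.03 0 0 0 0.085;-0.03 0 0 -0.06 0.085;-0.01 0 0 -0.125 0.085" --newtons 120

```text
t: 18.97
eef_pos: [0.5072, 0.1266, 0.2737]
orientation: [-179.9, 0.1, 4.8]
ft_force: [-0.3, 0.7, -0.7]
grip_width: 0.085
finger_force: 0.0
```

```bash
python3 -c "
from h import *
snap(13,.53)"
```

```text
t 18.97 tcp mach mm [-186.4    0.8  273.7] F [-0.3  0.7 -0.7] yaw 4.8 grip 0.085 0
cup side 771 [ 5.377e-01 -2.000e-04  3.000e-03]
cup scene 578 [0.6198 0.0014 0.0078]
bottle side 564 tilt 0.571 ytilt -0.251 axis at z=.2: x,y mm -95.4 -23.1 blue top along own axis from hinge: 235.0
bottle scene 113 tilt 0.608 ytilt -0.101 axis at z=.2: x,y mm -101.8 -9.4 blue top along own axis from hinge: 189.5
```

Request:
move_arm --rows "0 0 0 -0.125 0.085;0 0 0 -0.125 0.085;0 0 0 -0.125 0.085;0 0 0 -0.125 0.085;0 0 0 -0.125 0.085;0 0 0 -0.125 0.085;0 0 0 -0.125 0.085;0 0 0 -0.125 0.085" --newtons 120

```text
t: 19.73
eef_pos: [0.5115, 0.1256, 0.2732]
orientation: [179.9, -0.0, 61.9]
ft_force: [0.3, -0.2, 0.3]
grip_width: 0.0853
finger_force: 0.0
```

Request:
move_arm --rows "0 0 0.01 -0.125 0.085;0 0 0.02 -0.125 0.085;0 0 0.025 -0.125 0.085;0 0 0.02 -0.012 0.085;0 0 0.012 0 0.085;0 0 0.0065 0 0.085;0 0 0 0 0.085"

```text
t: 20.32
eef_pos: [0.5103, 0.1254, 0.1782]
orientation: [-179.9, 0.1, 83.8]
ft_force: [-0.0, -0.0, 0.5]
grip_width: 0.0845
finger_force: 0.0
```

```bash
python3 -c "
from h import *
state()"
```

```text
t 20.32 tcp mach mm [-1.832e+02 -1.000e-01  1.782e+02] F [-0.  -0.   0.5] yaw 83.8 grip 0.0845 0
```

Request:
move_arm --rows "0 0.005 0 0 0.085;0 0.006 0 0 0.085;0 0.006 0 0 0.085;0 0.006 0 0 0.085;0 0.006 0 0 0.085;0 0.006 0 0 0.085;0 0.006 0 0 0.085;0 0 0 0 0.085"

```text
t: 20.98
eef_pos: [0.5522, 0.1214, 0.1794]
orientation: [180.0, 0.0, 83.9]
ft_force: [0.1, 0.1, 0.1]
grip_width: 0.0852
finger_force: 0.0
```

```bash
python3 -c "
from h import *
snap(14,.35,.35)"
```

```text
t 20.98 tcp mach mm [-141.1    0.4  179.4] F [0.1 0.1 0.1] yaw 83.9 grip 0.0852 0
cup side 776 [ 5.33e-01 -1.00e-04  2.70e-03]
cup scene 578 [0.6214 0.0017 0.0082]
bottle side 624 tilt 0.313 ytilt -0.179 axis at z=.2: x,y mm -73.1 -14.5 blue top along own axis from hinge: 344.8
bottle scene 82 tilt 0.527 ytilt 0.076 axis at z=.2: x,y mm -93.3 5.8 blue top along own axis from hinge: 184.0
```

```bash
python3 -c "
from h import *
q=cv2.imread('pics/side14.png')[130:300,160:330]; p=cv2.imread('pics/scene14.png')[110:310,220:420]
cv2.imwrite('pics/z14.png',np.hstack([cv2.resize(p,(400,400)),cv2.resize(q,(400,400))]))"
```

```text
(no output)
```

View pics/z14.png

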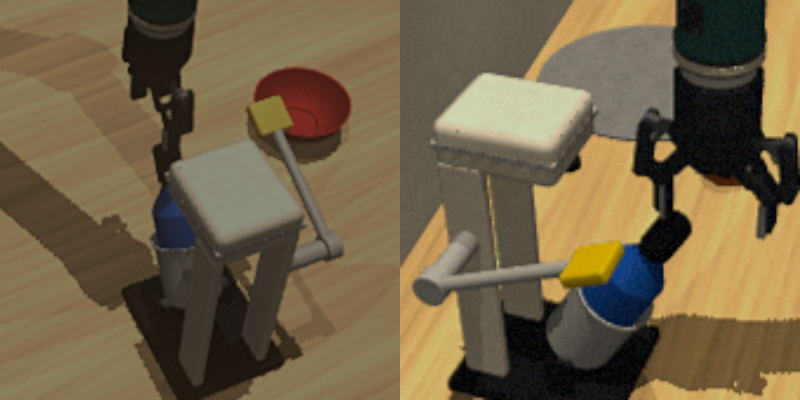

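The side crop shows the finger's tip just above the cap (tip at (662,215), cap at (665,235)). The finger has passed over it, so I measure the tip height.

```bash
python3 -c "
from h import *
for n in('side','scene'):
    X,H,uv=load(n,14); M=mach(X,Q)*1000; m=(H[:,2]<75)&(abs(M[:,1])<35)&(M[:,0]>-240)&(M[:,0]<-40)&(M[:,2]>165)&(M[:,2]<330)
    P=M[m]; print(n,len(P))
    for z in range(170,300,8):
        s=P[(P[:,2]>=z)&(P[:,2]<z+8)]
        if len(s): print(z,len(s),'x',np.sort(s[:,0]).astype(int)[::max(1,len(s)//8)])
"
```

```text
side 1782
170 14 x [-90 -89 -88 -86 -86 -85 -84 -82 -82 -82 -80 -80 -80 -77]
178 24 x [-100  -96  -93  -90  -84  -80  -76  -75]
186 35 x [-102  -98  -94  -90  -88  -86  -81  -76  -72]
194 44 x [-109 -102  -97  -93  -88  -83  -80  -77  -73]
202 49 x [-114 -108 -102  -98  -93  -88  -85  -81  -75]
210 67 x [-117 -113 -112 -110 -106 -102  -95  -89  -82]
218 84 x [-111 -108 -105 -103 -101 -100  -98  -93  -87]
226 19 x [-189  -99  -98  -97  -97  -96  -96  -93  -92  -91]
234 34 x [-195 -192 -189 -185  -98  -97  -96  -93  -87]
242 45 x [-196 -193 -189 -186  -98  -97  -96  -92  -88]
250 45 x [-196 -195 -191 -188 -185  -97  -96  -94  -91]
258 42 x [-196 -195 -191 -187  -97  -97  -94  -91  -86]
266 41 x [-200 -195 -191 -187  -97  -96  -92  -88  -74]
274 111 x [-214 -201 -193 -189 -185  -99  -89  -83  -74]
282 146 x [-214 -209 -196 -187 -180  -96  -83  -77  -68]
290 202 x [-213 -203 -181 -176 -169 -141 -120 -100  -70]
298 165 x [-211 -204 -174 -164 -146 -132 -118  -81  -72]
scene 847
170 33 x [-81 -75 -72 -68 -66 -63 -62 -59 -51]
178 17 x [-80 -79 -76 -73 -71 -69 -66 -63 -58]
186 14 x [-96 -89 -88 -86 -84 -83 -82 -81 -80 -80 -77 -77 -77 -74]
194 12 x [-98 -96 -91 -88 -88 -85 -84 -83 -82 -81 -78 -76]
202 17 x [-98 -95 -91 -89 -87 -86 -85 -83 -81]
210 34 x [-119 -103  -97  -91  -88  -87  -85  -84  -81]
218 54 x [-115 -107 -100  -95  -92  -90  -89  -88  -86]
226 34 x [-189 -186  -98  -94  -93  -92  -92  -90  -89]
234 31 x [-189 -186 -186 -184 -184 -183  -96  -94  -90  -88  -87]
242 39 x [-190 -186 -185 -185 -183  -98  -94  -92  -88  -86]
250 36 x [-190 -186 -186 -184 -183  -99  -92  -89  -85]
258 28 x [-189 -187 -186 -184 -183  -95  -92  -89  -86  -85]
266 19 x [-190 -189 -187 -186 -185 -185 -184 -184 -184  -92]
274 32 x [-211 -205 -191 -102  -92  -90  -87  -70]
282 71 x [-213 -203  -96  -85  -79  -74  -71  -69  -68]
290 63 x [-213 -182 -172 -113 -102  -99  -82  -73  -70]
298 64 x [-210 -164 -118 -108 -103  -78  -72  -70]
```

Request:
move_arm --rows "0 -0.01 0 0 0.085;0 -0.02 0 0 0.085;0 -0.013 0 0 0.085;0 0 0.01 0 0.085;0 0 0.014 0 0.085;0 0 0.008 0 0.085;0 0 0 0 0.085"

```text
t: 21.67
eef_pos: [0.5067, 0.1259, 0.1454]
orientation: [-179.8, 0.1, 84.0]
ft_force: [-1.1, -0.2, 0.3]
grip_width: 0.085
finger_force: 0.0
```

Request:
move_arm --rows "0 0.004 0 0 0.085;0 0.006 0 0 0.085;0 0.006 0 0 0.085;0 0.005 0 0 0.085;0 0.004 0 0 0.085;0 0 0 0 0.085"

```text
t: 22.17
eef_pos: [0.5334, 0.1241, 0.1482]
orientation: [-179.9, -0.0, 84.0]
ft_force: [-5.0, -0.1, 3.6]
grip_width: 0.085
finger_force: 2.7
```

```bash
python3 -c "
from h import *
snap(15,.5,.5)"
```

```text
t 22.17 tcp mach mm [-160.     1.   148.2] F [-5.  -0.1  3.6] yaw 84.0 grip 0.085 3
cup side 796 [0.4799 0.     0.0027]
cup scene 553 [0.5799 0.0012 0.0081]
bottle side 555 tilt 0.448 ytilt -0.188 axis at z=.2: x,y mm -72.6 -15.9 blue top along own axis from hinge: 330.4
bottle scene 72 tilt 0.416 ytilt -0.035 axis at z=.2: x,y mm -73.8 -3.2 blue top along own axis from hinge: 191.2
```

Request:
move_arm --rows "0 0.005 0 0 0.085;0 0.006 0 0 0.085;0 0.006 0 0 0.085;0 0.006 0 0 0.085;0 0.006 0 0 0.085;0 0.006 0 0 0.085;0 0.003 0 0 0.085;0 0 0 0 0.085"

```text
t: 22.93
eef_pos: [0.5753, 0.1204, 0.1528]
orientation: [179.5, -0.2, 84.0]
ft_force: [-8.7, -0.7, 24.8]
grip_width: 0.085
finger_force: 14.7
```

```bash
python3 -c "
from h import *
snap(16,.3,.3)"
```

```text
t 22.93 tcp mach mm [-118.     1.8  152.8] F [-8.7 -0.7 24.8] yaw 84.0 grip 0.085 15
cup side 815 [ 2.239e-01 -2.000e-04  2.700e-03]
cup scene 486 [0.3417 0.001  0.0062]
bottle side 400 tilt 0.341 ytilt -0.182 axis at z=.2: x,y mm -42.2 -14.4 blue top along own axis from hinge: 325.6
bottle scene 0 tilt 0.3 ytilt 0.0 axis at z=.2: x,y mm nan nan blue top along own axis from hinge: 188.5h.py:82: RuntimeWarning: Mean of empty slice.
  a=P@np.array([-np.sin(t),0,np.cos(t)]); top=np.percentile(a,99); P=P[a<top-.035]; c=P.mean(0)
  ret = um.true_divide(
```

Request:
move_arm --rows "0 -0.006 -0.003 0 0.085;0 -0.012 0 0 0.085;0 -0.025 0 0 0.085;0 -0.03 0.005 0 0.085;0 -0.02 0.02 0 0.085;0 0 0.03 0 0.085;0 0 0.03 0 0.085;0 0 0.02 0 0.085"

```text
t: 23.7
eef_pos: [0.4784, 0.1294, 0.044]
orientation: [180.0, 0.0, 84.0]
ft_force: [0.3, 0.1, -0.3]
grip_width: 0.0849
finger_force: 0.0
```

Request:
move_arm --rows "0 0 0.004 0 0.085;0 0.01 0 0 0.085;0 0.02 0 0 0.085;0 0.02 0 0 0.085;0 0.01 0 0 0.085;0 0 0 0 0.085"

```text
t: 24.2
eef_pos: [0.5423, 0.1226, 0.0431]
orientation: [179.7, -0.1, 83.9]
ft_force: [-0.8, 0.2, -0.5]
grip_width: 0.0851
finger_force: 0.0
```

```bash
python3 -c "
from h import *
s=state()
from bench import capture
p,d=capture('side'); np.savez('pics/side17.npz',p=p,d=d); cv2.imwrite('pics/side17.png',p); cupnow(17,('side',),.22)
X,H,uv=cloud('side',p,d); M=mach(X,Q)*1000; m=(H[:,2]<75)&(abs(M[:,1])<40)&(M[:,0]>-250)&(M[:,0]<0)&(M[:,2]>60)&(M[:,2]<260); P=M[m]
for z in range(60,260,12):
    q=P[(P[:,2]>=z)&(P[:,2]<z+12)]
    if len(q)>3: print(z,len(q),np.sort(q[:,0]).astype(int)[::max(1,len(q)//9)])
"
```

```text
t 24.2 tcp mach mm [-151.1    0.5   43.1] F [-0.8  0.2 -0.5] yaw 83.9 grip 0.0851 0
cup side 910 [0.4629 0.0017 0.0117]
60 61 [-41 -37 -34 -32 -28 -24 -21 -16 -14  -7   0]
72 64 [-44 -42 -39 -35 -31 -28 -23 -19 -14   0]
84 76 [-106  -44  -41  -36  -31  -27  -22  -18  -11   -6]
96 120 [-205 -193 -105  -47  -41  -35  -27  -19  -12   -1]
108 134 [-205 -200 -107 -102  -49  -45  -39  -28  -17   -5]
120 137 [-205 -196 -105  -96  -46  -39  -31  -22  -12   -2]
132 171 [-221 -203 -196 -101  -90  -48  -39  -29  -16]
144 231 [-223 -217 -202 -194 -164 -104  -90  -82  -47  -26]
156 242 [-222 -212 -189 -184 -173 -151 -137 -116  -89  -53]
168 187 [-220 -216 -182 -174 -165 -146 -133 -121  -89  -51]
180 281 [-219 -207 -187 -174 -163 -146 -133 -116  -94  -44]
192 202 [-218 -213 -204 -189 -181 -117  -99  -88  -42  -25]
204 124 [-187 -182 -172 -161 -145 -129  -51  -46  -37  -30]
216 216 [-187 -180 -171 -160 -149 -137 -124  -50  -40]
228 211 [-187 -181 -173 -163 -152 -141 -127  -55  -43  -30]
240 283 [-187 -179 -168 -153 -137 -119  -52  -45  -39  -32]
252 153 [-187 -183 -179 -172 -164 -154 -142 -134 -125]
```

Request:
move_arm --rows "0 0.005 0 0 0.085;0 0.006 0 0 0.085;0 0.006 0 0 0.085;0 0.006 0 0 0.085;0 0.006 0 0 0.085;0 0 0 0 0.085"

```text
t: 24.75
eef_pos: [0.5673, 0.1199, 0.0411]
orientation: [-180.0, 0.0, 84.0]
ft_force: [-1.1, 0.1, -0.8]
grip_width: 0.085
finger_force: 0.0
```

Request:
move_arm --rows "0 0.004 0 0 0.085;0 0.004 0 0 0.085;0 0 0 0 0.085"

```text
t: 25.0
eef_pos: [0.5736, 0.1193, 0.0407]
orientation: [-179.8, 0.0, 84.0]
ft_force: [-3.7, 1.4, -2.3]
grip_width: 0.0848
finger_force: 0.0
```

```bash
cat > pr.py <<'E'
from h import *
import sys
from bench import capture
k=sys.argv[1]; state(); p,d=capture('side'); np.savez(f'pics/side{k}.npz',p=p,d=d); cv2.imwrite(f'pics/side{k}.png',p)
X,H,uv=cloud('side',p,d); M=mach(X,Q)*1000
for nm,m in (("cap",(H[:,2]<75)&(abs(M[:,1])<25)&(M[:,0]>-90)&(M[:,0]<25)&(M[:,2]>212)&(M[:,2]<262)),):
    P=M[m]
    for z in range(208,262,8):
        q=P[(P[:,2]>=z)&(P[:,2]<z+8)]
        if len(q)>3: print(nm,z,len(q),np.percentile(q[:,0],[3,50,97]).round(0), 'ymax',q[:,1].max().round(0))
    if len(P)>20: print("zmax",np.percentile(P[:,2],98))
G=M[(abs(M[:,1])<46)&(M[:,0]>-75)&(M[:,0]<45)&(M[:,2]>35)&(M[:,2]<128)&(H[:,1]<90)&(H[:,2]>75)]/1000
g=least_squares(lambda p:cupres(G,p[0],0,.0026)[0],[.1],loss='soft_l1',f_scale=.002); print("cup tilt",len(G),g.x)
E
python3 pr.py 18
```

```text
t 25.0 tcp mach mm [-119.6    0.5   40.7] F [-3.7  1.4 -2.3] yaw 84.0 grip 0.0848 0
cap 208 16 [-36. -24. -12.] ymax 19.0
cap 216 44 [-37. -27. -11.] ymax 19.0
cap 224 44 [-72. -29. -10.] ymax 22.0
cap 232 47 [-69. -28. -11.] ymax 23.0
cap 240 47 [-40. -31. -13.] ymax 23.0
cap 248 110 [-88. -26. -12.] ymax 25.0
zmax 252.4592855185051
cup tilt 149 [0.20961237]
```

Request:
move_arm --rows "0 0.004 0 0 0.085;0 0.004 0 0 0.085;0 0.004 0 0 0.085;0 0 0 0 0.085"

```text
t: 25.38
eef_pos: [0.5863, 0.1181, 0.0411]
orientation: [-179.9, -0.0, 84.0]
ft_force: [-2.1, 0.4, -0.6]
grip_width: 0.0848
finger_force: 0.0
```

Request:
move_arm --rows "0 0.003 0 0 0.085;0 0.002 0 0 0.085;0 0 0 0 0.085"

```text
t: 25.63
eef_pos: [0.5907, 0.1178, 0.0413]
orientation: [-179.9, -0.0, 84.0]
ft_force: [-5.6, -0.1, 2.9]
grip_width: 0.0851
finger_force: 0.4
```

```bash
python3 pr.py 19
```

```text
t 25.63 tcp mach mm [-102.5    0.8   41.3] F [-5.6 -0.1  2.9] yaw 84.0 grip 0.0851 0
cap 208 18 [-7.  2. 18.] ymax 16.0
cap 216 47 [-71.  -1.  16.] ymax 24.0
cap 224 46 [-7.  2. 17.] ymax 24.0
cap 232 40 [-7.  3. 20.] ymax 18.0
cap 240 42 [-6.  1. 18.] ymax 18.0
cap 248 56 [-77.  -2.   7.] ymax 23.0
zmax 254.07663839664554
cup tilt 211 [0.04392922]
```

Request:
move_arm --rows "0 0.002 0 0 0.085;0 0 0 0 0.085"

```text
t: 25.85
eef_pos: [0.5905, 0.1179, 0.041]
orientation: [-179.7, 0.0, 84.0]
ft_force: [-11.1, 1.4, 4.2]
grip_width: 0.0851
finger_force: 1.6
```

Request:
move_arm --rows "0 0.002 0 0 0.085;0 0 0 0 0.085"

```text
t: 26.02
eef_pos: [0.5903, 0.118, 0.0406]
orientation: [-179.4, 0.0, 84.0]
ft_force: [-17.6, 2.9, 7.6]
grip_width: 0.0847
finger_force: 3.2
```

Request:
move_arm --rows "0 0.002 0 0 0.085;0 0 0 0 0.085"

```text
t: 26.18
eef_pos: [0.5902, 0.1181, 0.0407]
orientation: [-179.2, 0.0, 84.1]
ft_force: [-25.8, 2.1, 14.1]
grip_width: 0.0851
finger_force: 6.2
```

```bash
python3 pr.py 20
```

```text
t 26.18 tcp mach mm [-103.     1.    40.7] F [-25.8   2.1  14.1] yaw 84.1 grip 0.0851 6
cap 208 24 [-26.   1.  16.] ymax 24.0
cap 216 42 [-7.  3. 19.] ymax 18.0
cap 224 42 [-55.   1.  19.] ymax 25.0
cap 232 46 [-6.  1. 19.] ymax 25.0
cap 240 44 [-5.  2. 18.] ymax 24.0
cap 248 52 [-74.  -2.   7.] ymax 25.0
zmax 254.06297560051686
cup tilt 215 [0.0503137]
```

Request:
move_arm --rows "0 -0.003 0 0 0.085;0 -0.003 0 0 0.085;0 -0.006 0 0 0.085;0 -0.015 0 0 0.085;0 -0.025 0 0 0.085;0 -0.025 0 0 0.085;0 -0.015 -0.015 0 0.06;0 0 -0.03 0 0.03" --newtons 60

```text
t: 26.9
eef_pos: [0.5008, 0.1259, 0.084]
orientation: [-179.6, 0.2, 84.1]
ft_force: [-0.5, -0.4, 0.2]
grip_width: 0.0635
finger_force: 0.0
```

Request:
move_arm --rows "0 0 -0.04 0 0;0 0 -0.04 0 0;0 0 -0.04 0 0;0 0 -0.04 0 0;0 0 -0.04 0 0;0 0 -0.04 0 0;0 0 -0.03 0 0;0 0 0 0 0"

```text
t: 27.57
eef_pos: [0.5102, 0.1267, 0.364]
orientation: [179.2, -0.4, 83.9]
ft_force: [1.3, -0.2, 0.5]
grip_width: 0.0002
finger_force: 0.0
```

```bash
python3 pr.py 21
python3 - <<'E'
from h import *
from bench import capture
p,d=capture('scene'); cv2.imwrite('pics/scene21.png',p)
q=cv2.imread('pics/side21.png')[130:300,160:330]; p=p[110:310,220:420]
cv2.imwrite('pics/z21.png',np.hstack([cv2.resize(p,(400,400)),cv2.resize(q,(400,400))]))
E
```

```text
t 27.57 tcp mach mm [-183.4    1.2  364. ] F [ 1.3 -0.2  0.5] yaw 83.9 grip 0.0002 0
cap 208 20 [-16.  -5.  10.] ymax 19.0
cap 216 40 [-16.  -7.  11.] ymax 17.0
cap 224 42 [-15.  -6.   9.] ymax 19.0
cap 232 42 [-16.  -7.  10.] ymax 19.0
cap 240 46 [-16.  -8.  10.] ymax 18.0
cap 248 78 [-15.  -4.   6.] ymax 18.0
zmax 252.64333161037894
cup tilt 44 [0.03673666]
```

View pics/z21.png

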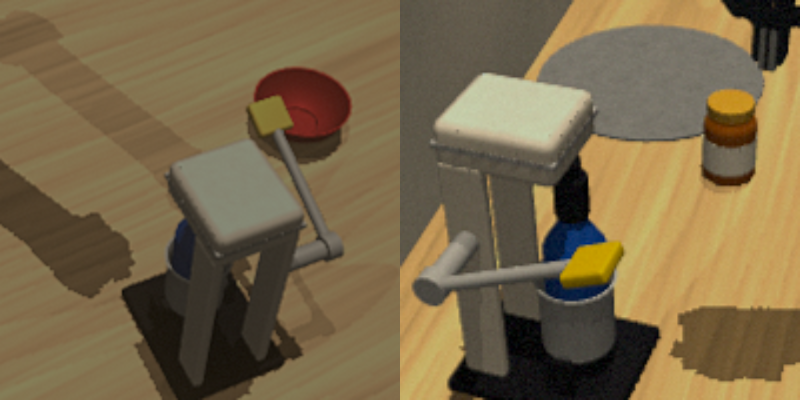

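The crop shows bottle and cup standing upright under the head (side crop: cap (572,190), cup (577,320)), with the paddle at rest at (595,265).

Run:
```python
from h import *
cupnow(21,('side',),.0)
X,H,uv=load('side',21); M=mach(X,Q); G=M[(abs(M[:,1])<.05)&(M[:,0]>-.07)&(M[:,0]<.03)&(M[:,2]>.03)&(M[:,2]<.15)&(H[:,1]<90)]
for t in (0,.02,.04,.06):
    f=least_squares(lambda p:cupres(G,t,0,p[0])[0],[.0026],loss='soft_l1',f_scale=.002); print(t,f.x.round(4),f.cost)
B=M[(abs(H[:,0]-118)<12)&(H[:,1]>110)&(abs(M[:,1])<.05)&(abs(M[:,0])<.06)&(M[:,2]>.13)&(M[:,2]<.21)]*1000
for z in range(132,168,6): q=B[(B[:,2]>z)&(B[:,2]<z+6)]; print(z,len(q),np.percentile(q[:,0],[3,97]) if len(q)>3 else '')
R=G[(G[:,2]>.118)]; print("rim z max",np.percentile(R[:,2],[90,98]),R[:,0].min())
for z in (.05,.07,.09,.11): q=G[abs(G[:,2]-z)<.004]; print(z,np.percentile(q[:,0],[1,3]).round(4))
P=M[(abs(H[:,0]-27)<8)&(H[:,1]>150)&(M[:,2]>.2)&(abs(M[:,1]-.12)<.04)&(M[:,0]<-.03)]*1000; print("pad",P.mean(0).round(1))
```

```text
cup side 863 [-0.0082  0.0012 -0.0007]
0 [0.0027] 0.0006232401992071968
0.02 [0.0035] 0.000646960996529884
0.04 [0.0038] 0.0006891141234124448
0.06 [0.0044] 0.0007334881589364938
132 38 [-28.57153952  18.21790076]
138 13 [-21.4153309   15.08633842]
144 3 
150 0 
156 1 
162 2 
rim z max [0.13233399 0.14130514] -0.04016104802022829
0.05 [-0.0357 -0.0348]
0.07 [-0.0352 -0.0348]
0.09 [-0.0352 -0.035 ]
0.11 [-0.0354 -0.0348]
pad [-72.8 127.  262.8]
```

Request:
move_arm --rows "0.015 0.013 0 0 0;0.025 0.022 0 0 0;0.025 0.022 0 0 0;0.025 0.022 0 0 0;0.019 0.017 0.01 0 0;0.01 0.01 0.015 0 0;0 0 0.015 0 0;0 0 0 0 0"

```text
t: 28.33
eef_pos: [0.6223, 0.2333, 0.3099]
orientation: [-179.6, 0.3, 84.0]
ft_force: [-0.5, 0.1, -0.3]
grip_width: 0.0001
finger_force: 0.0
```

Request:
move_arm --rows "0 0 0.01 0 0;0 0 0.01 0 0;0 0 0.01 0 0;0 0 0.01 0 0;0 0 0.006 0 0;0 0 0 0 0"

```text
t: 28.83
eef_pos: [0.6232, 0.2333, 0.2686]
orientation: [-179.9, 0.1, 84.0]
ft_force: [0.6, -0.3, 0.2]
grip_width: 0.0002
finger_force: 0.0
```

```bash
python3 -c "
from h import *
state()"
```

```text
t 28.83 tcp mach mm [-82.2 119.1 268.6] F [ 0.6 -0.3  0.2] yaw 84.0 grip 0.0002 0
```

Request:
move_arm --rows "0 0.002 0.005 0 0;0 0.002 0.006 0 0;0 0 0.006 0 0;0 0 0.006 0 0;0 0 0 0 0"

```text
t: 29.25
eef_pos: [0.6273, 0.233, 0.2456]
orientation: [-179.9, 0.1, 84.0]
ft_force: [-0.6, 0.2, -0.4]
grip_width: 0.0001
finger_force: 0.0
```

Request:
move_arm --rows "0 0 0.006 0 0;0 0 0.006 0 0;0 0 0.006 0 0;0 0 0.006 0 0;0 0 0 0 0"

```text
t: 29.67
eef_pos: [0.6276, 0.2333, 0.222]
orientation: [-179.9, 0.0, 84.0]
ft_force: [0.5, 0.6, 1.4]
grip_width: 0.0002
finger_force: 0.8
```

```bash
cat > lv.py <<'E'
from h import *
import sys
from bench import capture
k=sys.argv[1]; state(); p,d=capture('side'); cv2.imwrite(f'pics/side{k}.png',p)
X,H,uv=cloud('side',p,d); M=mach(X,Q)*1000
P=M[(abs(H[:,0]-27)<8)&(H[:,1]>150)&(M[:,2]>100)&(abs(M[:,1]-120)<45)&(abs(M[:,0]+75)<60)]; print("pad",len(P),P.mean(0).round(1),"z",np.percentile(P[:,2],[2,98]).round(1),"normal",np.linalg.svd(P-P.mean(0))[2][2].round(2))
E
python3 lv.py 22
```

```text
t 29.67 tcp mach mm [-77.8 119.6 222. ] F [0.5 0.6 1.4] yaw 84.0 grip 0.0002 1
pad 320 [-77.4 131.7 266.5] z [242.8 433.1] normal [-0.55  0.83 -0.11]
```

Request:
move_arm --rows "0 0 0.006 0 0;0 0 0.006 0 0;0 0 0.006 0 0;0 0 0.006 0 0;0 0 0.006 0 0;0 0 0.006 0 0;0 0 0.006 0 0;0 0 0.006 0 0"

```text
t: 30.38
eef_pos: [0.6277, 0.2333, 0.1747]
orientation: [-180.0, 0.0, 84.0]
ft_force: [-2.0, 0.4, 3.4]
grip_width: 0.0003
finger_force: 1.6
```

Request:
move_arm --rows "0 0 0.006 0 0;0 0 0.006 0 0;0 0 0.006 0 0;0 0 0.006 0 0;0 0 0.006 0 0;0 0 0.006 0 0;0 0 0.006 0 0;0 0 0 0 0"

```text
t: 31.05
eef_pos: [0.6288, 0.2331, 0.1325]
orientation: [179.9, -0.0, 84.0]
ft_force: [0.0, 0.6, 4.7]
grip_width: -0.0001
finger_force: 2.4
```

```bash
python3 lv.py 23
```

```text
t 31.05 tcp mach mm [-76.6 119.5 132.5] F [0.  0.6 4.7] yaw 84.0 grip -0.0001 2
pad 326 [-85.8 129.5 169.7] z [155.8 268.7] normal [ 0.76 -0.64  0.08]
```

Request:
move_arm --rows "0 0 0.005 0 0;0 0 0.005 0 0;0 0 0.005 0 0;0 0 0.004 0 0;0 0 0.003 0 0;0 0 0 0 0"

```text
t: 31.6
eef_pos: [0.6303, 0.2329, 0.1122]
orientation: [179.8, -0.0, 83.9]
ft_force: [1.7, -0.6, 5.7]
grip_width: 0.0004
finger_force: 2.7
```

Request:
move_arm --rows "0 0 0.003 0 0;0 0 0.002 0 0;0 0 0 0 0"

```text
t: 31.85
eef_pos: [0.6306, 0.2328, 0.1076]
orientation: [179.7, -0.1, 83.9]
ft_force: [1.1, -0.4, 6.5]
grip_width: -0.0001
finger_force: 2.7
```

Request:
move_arm --rows "0 0 0.002 0 0;0 0 0.002 0 0;0 0 0 0 0"

```text
t: 32.1
eef_pos: [0.6307, 0.2329, 0.1038]
orientation: [179.7, -0.1, 83.9]
ft_force: [2.7, 0.1, 5.8]
grip_width: 0.0
finger_force: 2.8
```

Request:
move_arm --rows "0 0 0.002 0 0;0 0 0.001 0 0;0 0 0 0 0"

```text
t: 32.35
eef_pos: [0.6311, 0.2329, 0.1028]
orientation: [179.7, -0.1, 83.9]
ft_force: [-1.4, -1.3, 15.7]
grip_width: -0.0
finger_force: 7.4
```

Request:
move_arm --rows "0 0 0.002 0 0;0 0 0.001 0 0;0 0 0 0 0"

```text
t: 32.6
eef_pos: [0.6316, 0.233, 0.1018]
orientation: [179.6, -0.2, 83.9]
ft_force: [-5.9, -3.9, 25.3]
grip_width: -0.0001
finger_force: 12.6
```

Request:
move_arm --rows "0 0 0.001 0 0;0 0 0.001 0 0;0 0 0 0 0"

```text
t: 32.85
eef_pos: [0.6319, 0.233, 0.1011]
orientation: [179.6, -0.2, 83.9]
ft_force: [-7.2, -3.5, 30.6]
grip_width: -0.0003
finger_force: 16.0
```

Request:
move_arm --rows "0 0 -0.001 0 0;0 0 0 0 0;0 0 0 0 0;0 0 0 0 0;0 0 0 0 0;0 0 0 0 0;0 0 0 0 0;0 0 0 0 0"

```text
t: 33.52
eef_pos: [0.6317, 0.233, 0.1015]
orientation: [179.6, -0.2, 83.9]
ft_force: [-6.4, -3.2, 28.0]
grip_width: -0.0001
finger_force: 14.1
```

Request:
move_arm --rows "0 0 -0.001 0 0;0 0 -0.001 0 0;0 0 -0.002 0 0;0 0 -0.002 0 0;0 0 -0.003 0 0;0 0 -0.003 0 0;0 0 -0.003 0 0;0 0 -0.003 0 0"

```text
t: 34.18
eef_pos: [0.628, 0.2331, 0.114]
orientation: [-180.0, -0.0, 84.0]
ft_force: [-3.1, -0.4, 4.7]
grip_width: 0.0003
finger_force: 2.7
```

Request:
move_arm --rows "0 0 -0.003 0 0;0 0 -0.003 0 0;0 0 -0.003 0 0;0 0 -0.003 0 0;0 0 -0.003 0 0;0 0 -0.003 0 0;0 0 -0.003 0 0;0 0 -0.003 0 0"

```text
t: 34.85
eef_pos: [0.6274, 0.2334, 0.1373]
orientation: [-179.9, 0.0, 84.0]
ft_force: [-3.6, 0.5, 4.5]
grip_width: -0.0002
finger_force: 2.4
```

Request:
move_arm --rows "0 0 -0.003 0 0;0 0 -0.003 0 0;0 0 -0.003 0 0;0 0 -0.003 0 0;0 0 -0.003 0 0;0 0 -0.003 0 0;0 0 -0.003 0 0;0 0 -0.003 0 0"

```text
t: 35.52
eef_pos: [0.6285, 0.2333, 0.1618]
orientation: [179.9, -0.0, 84.0]
ft_force: [-2.5, -0.0, 3.9]
grip_width: -0.0002
finger_force: 1.8
```

Request:
move_arm --rows "0 0 -0.003 0 0;0 0 -0.003 0 0;0 0 -0.003 0 0;0 0 -0.003 0 0;0 0 -0.003 0 0;0 0 -0.003 0 0;0 0 -0.003 0 0;0 0 -0.003 0 0"

```text
t: 36.18
eef_pos: [0.6285, 0.2327, 0.1857]
orientation: [180.0, 0.0, 84.0]
ft_force: [2.1, -0.3, 1.2]
grip_width: 0.0002
finger_force: 1.3
```

Request:
move_arm --rows "0 0 -0.003 0 0;0 0 -0.003 0 0;0 0 -0.003 0 0;0 0 -0.003 0 0;0 0 -0.003 0 0;0 0 -0.003 0 0;0 0 -0.003 0 0;0 0 -0.003 0 0"

```text
t: 36.85
eef_pos: [0.6279, 0.2333, 0.2095]
orientation: [-180.0, 0.0, 84.0]
ft_force: [2.2, 0.2, 1.6]
grip_width: 0.0
finger_force: 0.9
```

Request:
move_arm --rows "0 0 -0.002 0 0;0 0 -0.002 0 0;0 0 -0.002 0 0;0 0 -0.002 0 0;0 0 -0.002 0 0;0 0 -0.002 0 0;0 0 -0.002 0 0;0 0 -0.002 0 0"

```text
t: 37.52
eef_pos: [0.628, 0.2332, 0.2255]
orientation: [-180.0, 0.0, 84.0]
ft_force: [1.4, 0.3, 1.4]
grip_width: -0.0002
finger_force: 0.7
```

Request:
move_arm --rows "0 0 -0.003 0 0;0 0 -0.005 0 0;0 0 -0.01 0 0;0 0 -0.03 0 0;0 0 -0.04 0 0;0 0 -0.03 0 0;0 -0.03 0 0 0;0 -0.04 0 0 0"

```text
t: 38.18
eef_pos: [0.5603, 0.2395, 0.3455]
orientation: [179.8, -0.1, 83.8]
ft_force: [-1.0, 0.5, -0.9]
grip_width: -0.0
finger_force: 0.0
```

Request:
move_arm --rows "0 -0.04 0 0 0;0 -0.04 0 0 0;0 -0.03 0 0 0;0 0 0 0 0;0 0 0 0 0"

```text
t: 38.6
eef_pos: [0.4476, 0.2527, 0.3446]
orientation: [180.0, -0.1, 84.1]
ft_force: [0.3, -0.8, 0.1]
grip_width: 0.0
finger_force: 0.0
```

```bash
python3 pr.py 24; python3 lv.py 25
python3 - <<'E'
from h import *
cupnow(24,('side',),.0)
from bench import capture
p,d=capture('scene'); cv2.imwrite('pics/scene25.png',p)
q=cv2.imread('pics/side25.png')
cv2.imwrite('pics/z25.png',np.hstack([cv2.resize(p,(400,300)),cv2.resize(q,(400,300))]))
E
```

```text
t 38.6 tcp mach mm [-258.9  120.   344.6] F [ 0.3 -0.8  0.1] yaw 84.1 grip 0.0 0
cap 208 25 [-16.  -3.   9.] ymax 19.0
cap 216 38 [-16.  -6.  11.] ymax 19.0
cap 224 42 [-16.  -7.  10.] ymax 18.0
cap 232 41 [-16.  -7.   9.] ymax 18.0
cap 240 45 [-15.  -6.  11.] ymax 18.0
cap 248 76 [-15.  -5.   7.] ymax 18.0
zmax 252.81882151688217
cup tilt 111 [0.04432215]
t 38.65 tcp mach mm [-257.4  119.6  344.4] F [ 0.1  0.3 -0.3] yaw 84.0 grip 0.0 0
pad 364 [-72.9 126.9 262.8] z [250.2 270.7] normal [-0.29 -0.11 -0.95]
cup side 866 [-0.0032  0.0008 -0.0004]
```

View pics/z25.png

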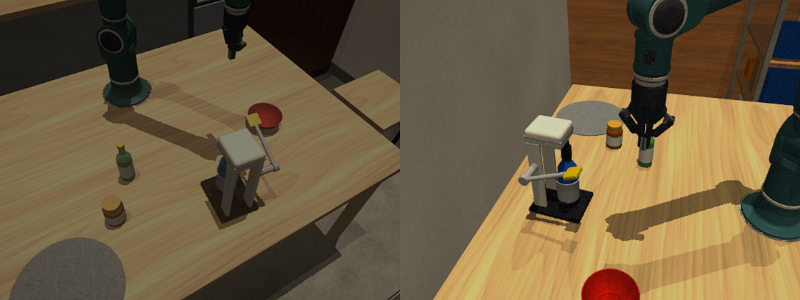

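The picture shows the bottle and cup upright, the paddle back at rest at (572,173), and the oil, jar and bowl where they were. Handing in.

```bash
python3 -c "
from bench import ticket
print(ticket.job_done())"
```

```text
the job is handed in; nothing more can be done
None
```

The job is handed in at about 39 s on the robot's clock: the bottle sits on the cup's floor and stands upright under the head, the lever was pushed fully down, held for just over a second and eased back up to rest, and the oil, jar and bowl look untouched in the last pictures.

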